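# Close a bench reactor and fit its probes

### The job

Close the bench reactor: lift the sprung pawl off the clamp's ratchet wheel and hold it up until the jaws have backed right off, take out the head plate by its drive coupling, turn it so that its four outer holes match the studs of the glass vessel and set it gently down flat on the flange. Then push every probe in the rack fully home into a port of the fitted plate and close each port left over with a blanking plug, also fully home. Leave the jaws open and everything else on the bench where it is (the rack itself may shift).

Things in the scene. Friction and masses are not known exactly. Their poses are not given: they have to be found in the camera images.
- clamp_top (a point): Bench clamp, fixed: grey housing 240 mm long (along its y) with a steel jaw at each end. The point is the middle of its white support block, 58 mm above the bench, where the head plate's underside rests between the jaws. z up; jaws slide apart along y. The ratchet wheel (60 mm across, axis along x) and its pawl are on the +x side, away from the robot, 88 mm from this point.
- jaw_a (a joint): Opening of each jaw in m (both move alike, geared to the ratchet wheel): 0 clamped, its lip 6 mm over the head plate's rim, 2.5 mm above the disc; 0.016 fully backed off, lips clear. A spring drives the jaws open; only the pawl holds them. With the pawl held up they run fully back in about 1 s and stay there; dropped early, the pawl catches the next tooth.
- pawl (a joint): Angle of the pawl in rad: 0 engaged in the ratchet wheel, grows as it is lifted; clear of the teeth from about 0.15, stop at 0.7. A light spring (1.5 to 3 N at the ball) presses it down. It turns about a level axis along the clamp's x; in the axes of clamp_top this pivot lies at x +88, y -48, z +22 mm.
- pawl_ball (a point): Centre of the black ball, 18 mm across, on the free end of the pawl: pinch it from above and raise it about 30 mm, on an arc about the pivot. At rest it is 107 mm above the bench, 76 mm from the pivot towards the clamp's +y and 27 mm higher than the pivot. There is free room beside and below it.
- head_plate: Head plate: metal disc 128 mm across, 10 mm thick, 0.4 to 0.8 kg. Origin in the middle of its underside, z up. Four plain holes 12.4 mm across, 52 mm from the axis, along its own +x, +y, -x, -y; four probe ports between them (45 degrees off), 40 mm from the axis, in collars 26 mm across and 6 mm tall. It starts level in the clamp, turned anyhow; any quarter turn fits the studs.
- plate_boss (a point): Middle of the upright drive coupling at the centre of the head plate, a plain steel cylinder 28 mm across and 50 mm tall that rises from the disc's top face: hold the plate by it. This point is on the disc's axis, 35 mm above its underside; axes as the plate's.
- port0 (a point): Mouth of a probe port of the head plate, at the centre of its collar's top face, 16 mm above the plate's underside (in the plate's +x+y quarter). Bore 12.4 mm, right through.
- port1 (a point): Mouth of the port in the plate's -x+y quarter, likewise.
- port2 (a point): Mouth of the port in the plate's -x-y quarter, likewise.
- port3 (a point): Mouth of the port in the plate's +x-y quarter, likewise.
- vessel: Glass reactor vessel, 100 mm across, on a round white base 152 mm across, fixed to the bench, turned anyhow; 128 mm tall to its stud tips. Origin under its centre, axes as vessel_seat.
- vessel_seat (a point): Centre of the top face of the vessel's steel flange (132 mm across, opening 94 mm), 105 mm above the bench, on which the underside of the head plate must lie. Four upright studs, 8 mm thick with rounded tips, stand 23 mm above it, 52 mm from the centre along this point's +x, +y, -x, -y. z up.
- rack_top (a point): Centre of the top face of the white rack, 75 mm above the bench; the rack (230 mm along its y, 70 mm along x, 0.9 kg) stands loose. Its five holes lie in one row along y, 44 mm apart, from -88 to 88 mm; probes and blanking plugs hang in them by their flanges, in any order.
- probe1_head (a point): Middle of a probe's round black head, 18 mm across, 46 mm tall: hold it by this. Upright, z up. The head sits on a steel flange 24 mm across, 4 mm thick, its underside 27 mm below this point; below that a shaft 8 mm thick, 60 mm long, with a rounded tip. Home in a port, the flange lies on the collar. 2 or 3 such probes are present, 70 g, all alike; absent ones read None.
- probe2_head (a point): The same point of another such probe, if present.
- probe3_head (a point): The same point of another such probe, if present.
- plug1_head (a point): Middle of the steel head, 20 mm across and 34 mm tall, of a blanking plug: hold it by this. Upright, z up. The head sits on a flange 24 mm across, 4 mm thick, its underside 21 mm below this point; below that a stub 8 mm thick, 24 mm long, with a rounded tip. Home in a port, the flange lies on the collar. 60 g.
- plug2_head (a point): The same point of the other blanking plug. Plugs that are not needed stay in the rack.
- spanner: Steel spanner, 160 mm long, lying on the bench; leave alone.
- nut_jar: Small glass jar, 48 mm across, 55 mm tall; leave alone. Origin under its centre.
Things that resemble listed ones, but are neither listed nor needed, are in the scene too. What is shaped like the part that bears probe1_head but yellow is not meant.

How it is judged:
On the way, in this order (a step that is already met when the one before it is completed fails the run):
1. the clamp is released: its jaws are backed off by 14 mm or more (value of joint jaw_a above 0.014 m), for 0.2 s.
2. the head plate lies home on the vessel's flange with the studs through its holes (z of plate_boss in the frame of vessel_seat between 0.03 and 0.0375 m and horizontal distance between plate_boss and vessel_seat below 0.006 m and angle between plate_boss's own z axis and vertical below 0.04 rad), for 0.3 s.
At the end, for the whole second after the job is handed in: The head plate lies flat on the flange, within 2.5 mm of fully down, the studs through its holes; every probe present is upright in a port, and every other port holds a blanking plug, flanges within 3 mm of the collars; the jaws are still backed off by 14 mm or more; all at rest (all of step 2 and value of joint jaw_a above 0.014 m and linear speed of head_plate below 0.02 m/s and ((horizontal distance between probe1_head and port0 below 0.006 m and z of probe1_head in the frame of port0 between 0.022 and 0.03 m and angle between probe1_head's own z axis and vertical below 0.12 rad) or (horizontal distance between probe1_head and port1 below 0.006 m and z of probe1_head in the frame of port1 between 0.022 and 0.03 m and angle between probe1_head's own z axis and vertical below 0.12 rad) or (horizontal distance between probe1_head and port2 below 0.006 m and z of probe1_head in the frame of port2 between 0.022 and 0.03 m and angle between probe1_head's own z axis and vertical below 0.12 rad) or (horizontal distance between probe1_head and port3 below 0.006 m and z of probe1_head in the frame of port3 between 0.022 and 0.03 m and angle between probe1_head's own z axis and vertical below 0.12 rad)) and ((horizontal distance between probe2_head and port0 below 0.006 m and z of probe2_head in the frame of port0 between 0.022 and 0.03 m and angle between probe2_head's own z axis and vertical below 0.12 rad) or (horizontal distance between probe2_head and port1 below 0.006 m and z of probe2_head in the frame of port1 between 0.022 and 0.03 m and angle between probe2_head's own z axis and vertical below 0.12 rad) or (horizontal distance between probe2_head and port2 below 0.006 m and z of probe2_head in the frame of port2 between 0.022 and 0.03 m and angle between probe2_head's own z axis and vertical below 0.12 rad) or (horizontal distance between probe2_head and port3 below 0.006 m and z of probe2_head in the frame of port3 between 0.022 and 0.03 m and angle between probe2_head's own z axis and vertical below 0.12 rad)) and ((horizontal distance between probe3_head and port0 below 0.006 m and z of probe3_head in the frame of port0 between 0.022 and 0.03 m and angle between probe3_head's own z axis and vertical below 0.12 rad) or (horizontal distance between probe3_head and port1 below 0.006 m and z of probe3_head in the frame of port1 between 0.022 and 0.03 m and angle between probe3_head's own z axis and vertical below 0.12 rad) or (horizontal distance between probe3_head and port2 below 0.006 m and z of probe3_head in the frame of port2 between 0.022 and 0.03 m and angle between probe3_head's own z axis and vertical below 0.12 rad) or (horizontal distance between probe3_head and port3 below 0.006 m and z of probe3_head in the frame of port3 between 0.022 and 0.03 m and angle between probe3_head's own z axis and vertical below 0.12 rad)) and ((horizontal distance between probe1_head and port0 below 0.006 m and z of probe1_head in the frame of port0 between 0.022 and 0.03 m and angle between probe1_head's own z axis and vertical below 0.12 rad) or (horizontal distance between probe2_head and port0 below 0.006 m and z of probe2_head in the frame of port0 between 0.022 and 0.03 m and angle between probe2_head's own z axis and vertical below 0.12 rad) or (horizontal distance between probe3_head and port0 below 0.006 m and z of probe3_head in the frame of port0 between 0.022 and 0.03 m and angle between probe3_head's own z axis and vertical below 0.12 rad) or (horizontal distance between plug1_head and port0 below 0.006 m and z of plug1_head in the frame of port0 between 0.016 and 0.024 m and angle between plug1_head's own z axis and vertical below 0.12 rad) or (horizontal distance between plug2_head and port0 below 0.006 m and z of plug2_head in the frame of port0 between 0.016 and 0.024 m and angle between plug2_head's own z axis and vertical below 0.12 rad)) and ((horizontal distance between probe1_head and port1 below 0.006 m and z of probe1_head in the frame of port1 between 0.022 and 0.03 m and angle between probe1_head's own z axis and vertical below 0.12 rad) or (horizontal distance between probe2_head and port1 below 0.006 m and z of probe2_head in the frame of port1 between 0.022 and 0.03 m and angle between probe2_head's own z axis and vertical below 0.12 rad) or (horizontal distance between probe3_head and port1 below 0.006 m and z of probe3_head in the frame of port1 between 0.022 and 0.03 m and angle between probe3_head's own z axis and vertical below 0.12 rad) or (horizontal distance between plug1_head and port1 below 0.006 m and z of plug1_head in the frame of port1 between 0.016 and 0.024 m and angle between plug1_head's own z axis and vertical below 0.12 rad) or (horizontal distance between plug2_head and port1 below 0.006 m and z of plug2_head in the frame of port1 between 0.016 and 0.024 m and angle between plug2_head's own z axis and vertical below 0.12 rad)) and ((horizontal distance between probe1_head and port2 below 0.006 m and z of probe1_head in the frame of port2 between 0.022 and 0.03 m and angle between probe1_head's own z axis and vertical below 0.12 rad) or (horizontal distance between probe2_head and port2 below 0.006 m and z of probe2_head in the frame of port2 between 0.022 and 0.03 m and angle between probe2_head's own z axis and vertical below 0.12 rad) or (horizontal distance between probe3_head and port2 below 0.006 m and z of probe3_head in the frame of port2 between 0.022 and 0.03 m and angle between probe3_head's own z axis and vertical below 0.12 rad) or (horizontal distance between plug1_head and port2 below 0.006 m and z of plug1_head in the frame of port2 between 0.016 and 0.024 m and angle between plug1_head's own z axis and vertical below 0.12 rad) or (horizontal distance between plug2_head and port2 below 0.006 m and z of plug2_head in the frame of port2 between 0.016 and 0.024 m and angle between plug2_head's own z axis and vertical below 0.12 rad)) and ((horizontal distance between probe1_head and port3 below 0.006 m and z of probe1_head in the frame of port3 between 0.022 and 0.03 m and angle between probe1_head's own z axis and vertical below 0.12 rad) or (horizontal distance between probe2_head and port3 below 0.006 m and z of probe2_head in the frame of port3 between 0.022 and 0.03 m and angle between probe2_head's own z axis and vertical below 0.12 rad) or (horizontal distance between probe3_head and port3 below 0.006 m and z of probe3_head in the frame of port3 between 0.022 and 0.03 m and angle between probe3_head's own z axis and vertical below 0.12 rad) or (horizontal distance between plug1_head and port3 below 0.006 m and z of plug1_head in the frame of port3 between 0.016 and 0.024 m and angle between plug1_head's own z axis and vertical below 0.12 rad) or (horizontal distance between plug2_head and port3 below 0.006 m and z of plug2_head in the frame of port3 between 0.016 and 0.024 m and angle between plug2_head's own z axis and vertical below 0.12 rad))); the robot touches nothing.
It fails at once if the spanner or the jar is shifted by more than 4 cm (distance of any of spanner, nut_jar from where it was at the start of the episode above 0.04 m).
It fails at once if the head plate is wrenched out of the closed jaws (distance of plate_boss from where it was at the start of the episode above 0.03 m and value of joint jaw_a below 0.008 m).
It fails at once if the head plate is dropped or rammed on to the glass vessel (over 120 N) (contact force between head_plate and vessel above 120 N).
Of probe1, probe2, probe3 only 2 to 3 are there at a start; the rules pass over those that are not, and their reading is None.
At some moment in a run one of probe_rack may be knocked a few centimetres aside while the robot is not near it.
It also fails if it takes over 184 s, if anything falls off the work surface, if the arm or the gripper's body presses on something with over 40 N, if the wrist force passes 120 N, or if a joint passes its speed limit or range.

### The arm

A 6-joint arm with a two-finger parallel gripper is mounted at the origin on the work surface. World frame = base frame: x ahead of the robot, y to its left, z up, the work surface at z = 0. Lengths are in m, angles in rad, forces in N, time in s.
With the tool pointing down it reaches from about 0.35 to 0.85 m from the base axis. Payload 8.1 kg.
Tool frame: the origin (TCP) lies at the very end of the fingers, on their centre line; the grasp point (between the pads) lies 19 mm behind it; z points along the fingers, y is the direction in which the jaws open and shut (so a half turn about z gives the same grasp; the last joint's range is limited). The gripper opens to 93 mm and grips with 3 to 60 N. Pads are 15 mm wide; open, the fingers measure 128 mm over their backs; the gripper's body (75 mm by 188 mm) begins 65 mm behind the grasp point.
Start: joints at [1.204, 0.13, 1.488, -0, 1.523, -0.085], TCP at [0.167, 0.576, 0.219] pointing down, gripper open.
Joint ranges: [-2.96, 2.96], [-0.89, 2.26], [0.02, 2.5], [-1.34, 4.48], [0, 2.73], [-2.66, 2.66]. Speed limits (rad/s): [2.39, 2.39, 2.79, 3.14, 3.14, 3.14].

### API

Orientations are given as a rotation vector (axis times angle).
In Python, from plant import read_state, read_camera, close_job gives the robot as it stands.
- The arm moves only by the tool jog_arm, never from a script. Its argument "motion" is one flat list of numbers, 7 for each row, row after row: the opening, from 0 (shut) to 1 (fully open), then the shift along the tool's x, y, z scaled (see below), then the turn, a rotation vector about the tool's x, y, z scaled (see below). A call has 1 to 8 rows; each row is the pose to reach, as a shift and turn from the pose measured when the call began, along the tool's axes at that moment; what a row does not reach only later rows make up. The controller multiplies each number of a shift by 0.5 m and each number of a turn by 90 degrees. A row lasts 1/10 s, in which the tool goes at most 50 mm and 8.59 degrees, less where a joint would pass 70% of its speed; a pose out of reach is approached as far as the arm can. A call with a number of a shift or a turn outside -1 to 1 is refused whole. A call with a gripper value outside its range is refused whole. The fingers move at their own pace and stop on an object; "grip_force" is the grip in N (left out, the last holds). Time passes only in rows, so rows that repeat a pose let the fingers close. It gives the time, the measured TCP pose, the force and the opening at its end, in the units of the state.
- read_state(): the state, without advancing time (a new reading comes with each control period).
- read_camera(name): name is "scene" or "top"; returns a dict with "frame" (400x640x3 uint8, red, green, blue), "vertical_fov" (degrees; the focal length in pixels is half the picture's height over the tangent of half this angle, whatever the lens; pixels are square), "cx", "cy" (the principal point, pixels), "world_from_camera" (4x4, takes a point from camera to world coordinates). Camera axes: x right, y down, z forward; pixel columns grow to the right and rows downward; lengths in m; the calibration is good to about 2 mm. A picture is of the moment at which its call begins. There is no depth.
- close_job(): hands the job in, once; it reports no verdict.
The state is a dict: "t": time; "q": joint angles; "dq": joint speeds; "joint_torque": joint torques, N m; "tool_pos": TCP position; "orientation": TCP orientation; "force": force on the tool from outside, world axes, zero at the start; "wrist_torque": the same for the moment, N m; "opening": finger opening in m.
Only numpy, scipy, OpenCV 4.12 (cv2) and the standard library are available. Lean on these libraries where they do the work, as an engineer would, in place of code of your own. Each camera call takes 0.05 s, during which the arm holds its last target.

## Working session

There is one attempt and no reset: what is moved stays moved. The work goes in short steps, Python scripts to look and compute and a tool call to move; the robot and the scene stay as the last step left them, time stands still between calls to the robot, and variables do not carry over. Pictures are saved under pics/ and viewed, and the job is handed in when it is done.

Besides the shell and the picture viewer there is one more tool, called by a JSON object that holds its "fn" and its "kwargs", one argument or row to a line. jog_arm: Moves the arm, as the interface text tells. Its arguments: {"type":"object","properties":{"motion":{"type":"array","items":{"type":"number"}},"grip_force":{"type":"number"}},"required":["motion"]}

```bash
ls; mkdir -p pics; python3 - <<'E'
from plant import *
import cv2
print(read_state())
for n in("scene","top"):
    c=read_camera(n); print(n,c["vertical_fov"],c["cx"],c["cy"],c["world_from_camera"].tolist() if hasattr(c["world_from_camera"],"tolist") else c["world_from_camera"])
    print([k for k in c])
    cv2.imwrite(f"pics/{n}0.png",c["frame"][:,:,::-1])
E
```

```text
pics
{'t': 0.0, 'q': array([ 1.20359871e+00,  1.31133206e-01,  1.48925894e+00,  5.77191096e-06,
        1.52302494e+00, -8.53698041e-02]), 'dq': array([ 1.63881526e-03, -3.10630051e-05, -2.64207489e-05, -3.16801476e-04,
        7.73436440e-06, -2.34396425e-04]), 'joint_torque': array([-1.67145681e-04, -5.59815681e+01, -4.91773975e+01,  7.69777433e-02,
        3.48599965e-02, -9.57563475e-05]), 'tool_pos': array([0.16662092, 0.5758076 , 0.21761534]), 'orientation': array([-4.41172449e-01, -3.11004124e+00,  2.79034972e-03]), 'force': array([0.74511269, 0.06202326, 0.14761744]), 'wrist_torque': array([-0.04728191,  0.09449571,  0.00820787]), 'opening': 0.09304239779421875}
scene 46.52512637238933 319.4253163245418 200.86346013187534 [[-0.8091656258505222, 0.42632049493984797, -0.4043535897406817, 1.042553570374331], [0.5874287594407478, 0.6025852715367914, -0.5402022242723878, 0.6647306248506611], [0.013358238051353943, -0.6746419984859927, -0.7380242078380551, 0.9713433758039428], [0.0, 0.0, 0.0, 1.0]]
['frame', 'vertical_fov', 'cx', 'cy', 'world_from_camera']
top 48.96647064808363 321.6838844332888 203.48625441679457 [[-0.01267866580252995, -0.9953825570204822, 0.09514629058893333, 0.4158801020178881], [-0.9998565480248932, 0.01155158366975632, -0.012387263074003651, 0.053078176081713294], [0.011230975256482142, -0.09528969563434762, -0.9953862260955298, 1.5233565796498478], [0.0, 0.0, 0.0, 1.0]]
['frame', 'vertical_fov', 'cx', 'cy', 'world_from_camera']
```

View pics/scene0.png

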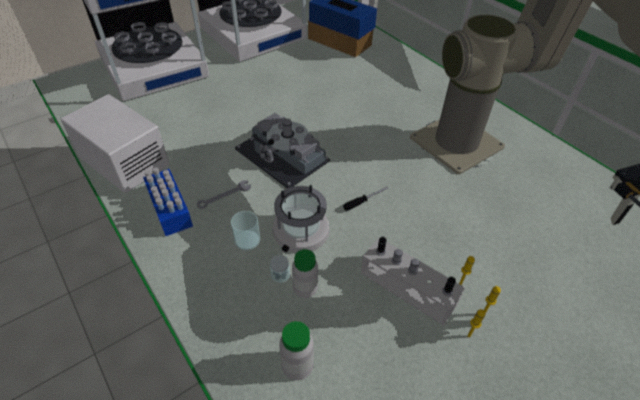

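View pics/top0.png

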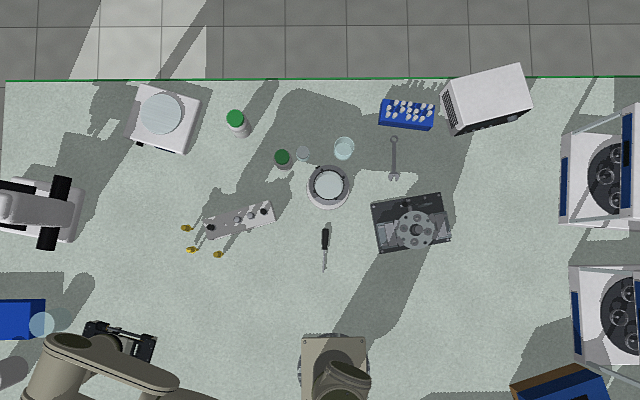

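```bash
cat > h.py <<'E'
from plant import *
import cv2, numpy as np
from scipy.spatial.transform import Rotation as R
def cam(n):
    c=read_camera(n); c["T"]=np.array(c["world_from_camera"]); c["f"]=200/np.tan(np.radians(c["vertical_fov"])/2); return c
def w(c,u,v,z):
    d=c["T"][:3,:3]@np.array([(u-c["cx"])/c["f"],(v-c["cy"])/c["f"],1]); o=c["T"][:3,3]
    return o+d*(z-o[2])/d[2]
def p(c,X):
    x=c["T"][:3,:3].T@(np.array(X)-c["T"][:3,3]); return np.array([c["cx"]+c["f"]*x[0]/x[2],c["cy"]+c["f"]*x[1]/x[2]])
def crop(c,x0,y0,x1,y1,s,name,marks=()):
    im=c["frame"][y0:y1,x0:x1,::-1]
    im=cv2.resize(im,None,fx=s,fy=s,interpolation=cv2.INTER_CUBIC)
    im=np.clip(im.astype(float)*1.3,0,255).astype(np.uint8)
    for m in marks:
        u=p(c,m); a=int((u[0]-x0+.5)*s); b=int((u[1]-y0+.5)*s)
        cv2.drawMarker(im,(a,b),(0,0,255),cv2.MARKER_CROSS,10,1)
    for x in range((x0+9)//10*10,x1,10): cv2.putText(im,str(x),((x-x0)*s,8),0,.3,(0,255,255),1); cv2.line(im,((x-x0)*s,10),((x-x0)*s,14),(0,255,255),1)
    for y in range((y0+9)//10*10,y1,10): cv2.putText(im,str(y),(0,(y-y0)*s+4),0,.3,(0,255,255),1); cv2.line(im,(22,(y-y0)*s),(26,(y-y0)*s),(0,255,255),1)
    cv2.imwrite("pics/"+name+".png",im)
E
python3 - <<'E'
from h import *
c=cam("top"); s=read_state(); print(p(c,s["tool_pos"]))
crop(c,360,180,460,260,8,"t_clamp"); crop(c,170,180,290,265,6,"t_rack"); crop(c,290,150,370,220,8,"t_ves")
c=cam("scene");crop(c,225,105,335,190,7,"s_clamp"); crop(c,350,225,510,345,5,"s_rack"); crop(c,220,175,340,300,4,"s_ves")
print(p(c,s["tool_pos"]))
E
```

```text
[136.80978922 334.45365518]
[633.31315688 240.40380292]
```

View pics/t_clamp.png

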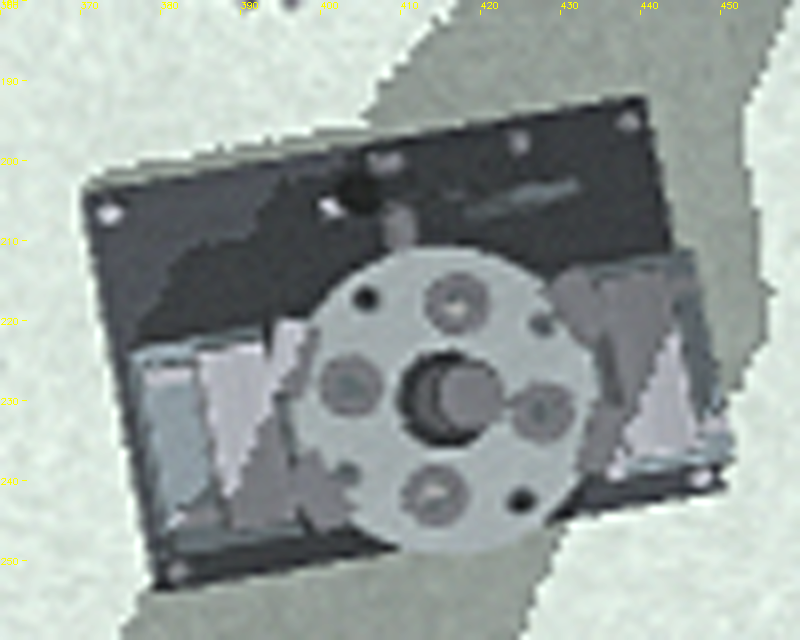

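View pics/t_rack.png

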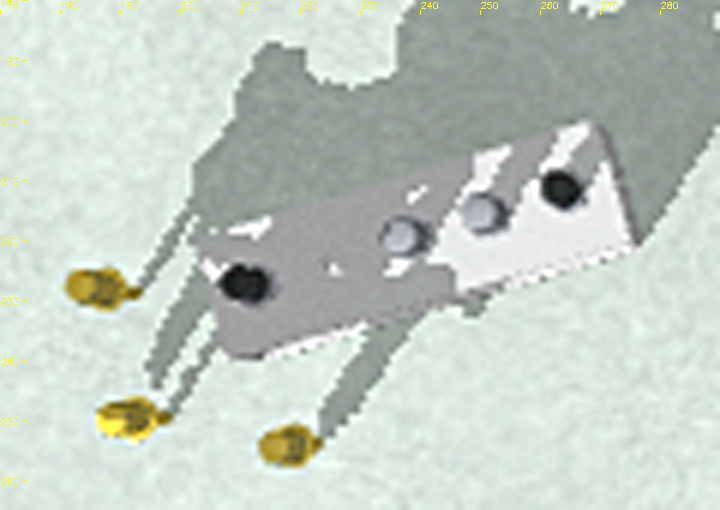

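View pics/t_ves.png

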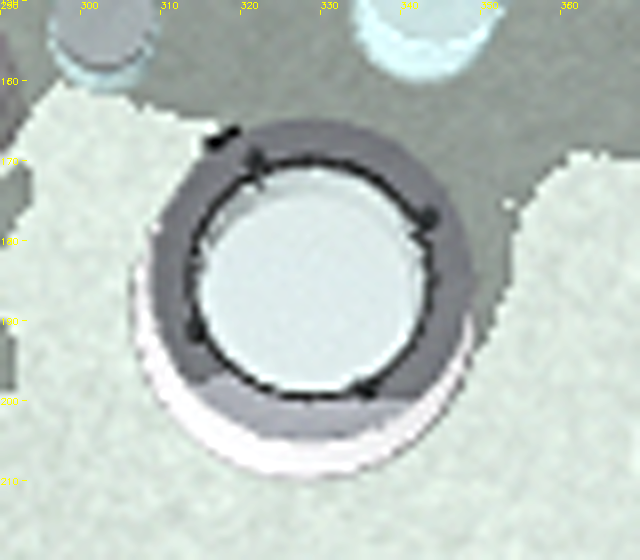

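View pics/s_clamp.png

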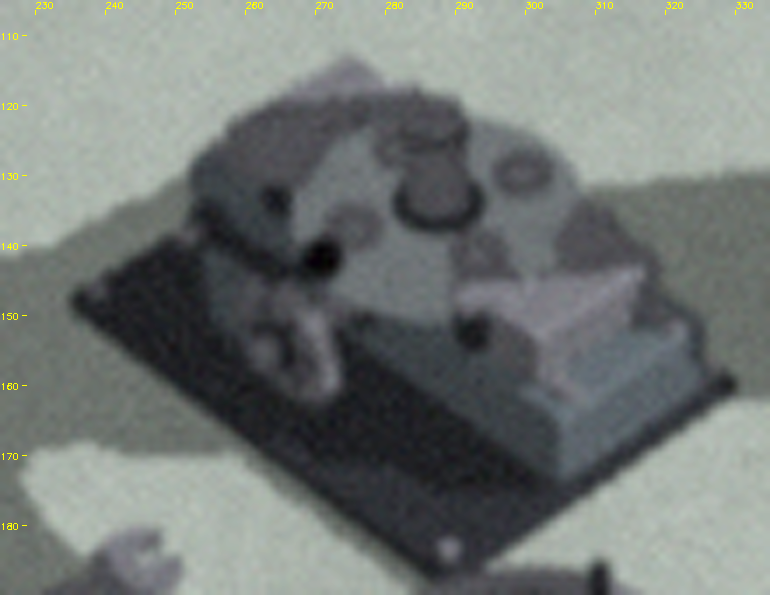

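View pics/s_rack.png

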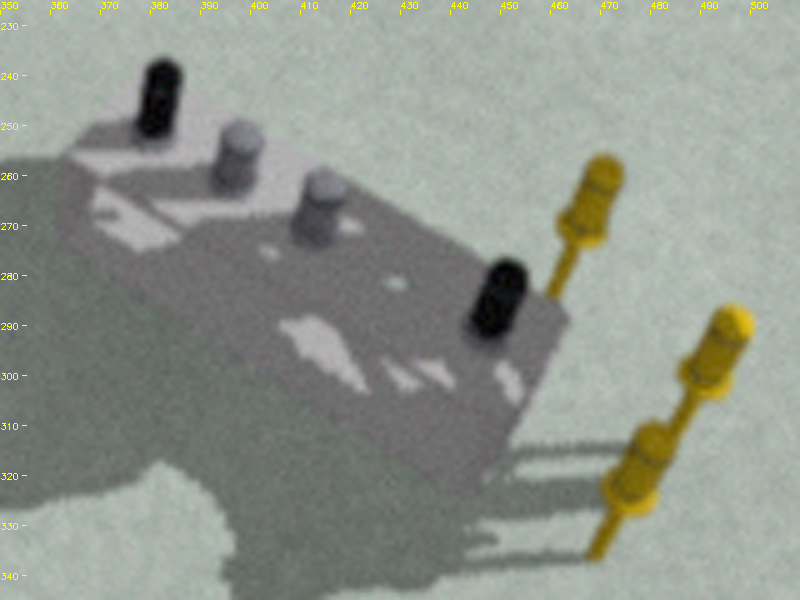

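View pics/s_ves.png

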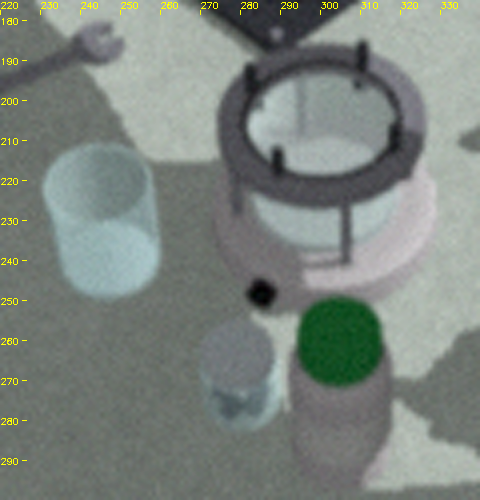

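```bash
cat > fit.py <<'E'
from h import *
from scipy.optimize import least_squares
def fit(local,obs,cams,x0):
    # local: Nx3 ; obs list of (camidx,u,v,localidx)
    def pose(x): c,s=np.cos(x[2]),np.sin(x[2]); return np.c_[x[0]+c*local[:,0]-s*local[:,1],x[1]+s*local[:,0]+c*local[:,1],local[:,2]]
    def r(x):
        P=pose(x); return np.concatenate([p(cams[k],P[i])-[u,v] for k,u,v,i in obs])
    s=least_squares(r,x0); return s.x,s.fun.reshape(-1,2)
E
python3 - <<'E'
from fit import *
C=[cam("top"),cam("scene")]
def T(x0,y0,s,l): return [(x0+a/s-.5,y0+b/s-.5) for a,b in l]
# plate
h=T(360,180,8,[(365,298),(541,322),(520,500),(347,474)]); co=T(360,180,8,[(456,303),(350,386),(541,411),(435,494)])
for q in h: print("hole",w(C[0],*q,.068))
for q in co: print("col",w(C[0],*q,.074))
print("ball top",w(C[0],404.4,203.6,.107))
st=T(290,150,8,[(255,158),(430,217),(195,330),(367,388)])
for q in st: print("stud",w(C[0],*q,.118))
ss=T(220,175,4,[(251,78),(362,55),(396,138),(278,162)])
for q in ss: print("stud s",w(C[1],*q,.118))
print("flange",w(C[0],328.4,184.4,.105))
sc=T(225,105,7,[(354,228),(525,172),(485,247)]) 
for q in sc: print("col s",w(C[1],*q,.074))
print("ball s",w(C[1],*T(225,105,7,[(322,258)])[0],.107),w(C[1],*T(225,105,7,[(472,332)])[0],.107))
E
```

```text
hole [ 0.50745219 -0.24203902  0.068     ]
hole [ 0.49658368 -0.3150641   0.068     ]
hole [ 0.4229926  -0.30372608  0.068     ]
hole [ 0.43461067 -0.23232598  0.068     ]
col [ 0.50454977 -0.2785279   0.074     ]
col [ 0.4707467 -0.2334904  0.074    ]
col [ 0.4594638  -0.31223556  0.074     ]
col [ 0.42586706 -0.2672304   0.074     ]
ball top [ 0.54777834 -0.2330899   0.107     ]
stud [0.6616077  0.03517699 0.118     ]
stud [ 0.63670111 -0.03529218  0.118     ]
stud [0.59173895 0.06023358 0.118     ]
stud [ 0.56744579 -0.00871607  0.118     ]
stud s [ 0.63763216 -0.03283178  0.118     ]
stud s [ 0.56904665 -0.00898116  0.118     ]
stud s [0.59270804 0.06063384 0.118     ]
stud s [0.66219831 0.03510537 0.118     ]
flange [0.61367475 0.01275068 0.105     ]
col s [ 0.50748885 -0.27706486  0.074     ]
col s [ 0.42665649 -0.26635702  0.074     ]
col s [ 0.46879641 -0.23467782  0.074     ]
ball s [ 0.54789295 -0.23390854  0.107     ] [ 0.52309343 -0.16137054  0.107     ]
```

```bash
cat > go.py <<'E'
from h import *
def Rdown(th): # tool z down, tool y axis at angle th (rad) in world
    y=np.array([np.cos(th),np.sin(th),0]); z=np.array([0,0,-1.]); x=np.cross(y,z); return np.c_[x,y,z]
def plan(targets,half=None):
    """targets: (x,y,z,thdeg) ; prints rows"""
    s=read_state(); R0=R.from_rotvec(s["orientation"]).as_matrix(); p0=s["tool_pos"]
    yth=np.degrees(np.arctan2(R0[1,1],R0[0,1]))
    print("t %.2f pos %s yth %.2f tilt %.4f q1 %.2f q6 %.2f F %s op %.4f"%(s["t"],np.round(p0,4),yth,np.arccos(-R0[2,2]),s["q"][0],s["q"][5],np.round(s["force"],1),s["opening"]))
    for x,y,z,th in targets:
        if half is None:
            while th-yth>90: th-=180
            while th-yth<-90: th+=180
        M=R0.T@Rdown(np.radians(th)); d=R0.T@(np.array([x,y,z])-p0)/.5
        rv=R.from_matrix(M).as_rotvec()/(np.pi/2)
        print("->",(x,y,z,round(th,1)),"shift",np.round(d,4).tolist(),"turn",np.round(rv,4).tolist(),"dist %.3f turn %.1f"%(np.linalg.norm(d)*.5,np.linalg.norm(rv)*90))
E
python3 - <<'E'
from go import *
plan([(.4,.35,.27,8.5),(.548,-.2335,.25,8.5),(.548,-.2335,.25,-171.5)])
E
```

```text
t 0.30 pos [0.1668 0.5762 0.2183] yth 73.85 tilt 0.0007 q1 1.20 q6 -0.09 F [ 0.2 -0.3  0. ] op 0.0931
-> (0.4, 0.35, 0.27, 8.5) shift [-0.5738, -0.3048, -0.1033] turn [-0.0004, 0.0002, 0.7261] dist 0.329 turn 65.4
-> (0.548, -0.2335, 0.25, 8.5) shift [-1.1827, -1.3434, -0.0627] turn [-0.0004, 0.0002, 0.7261] dist 0.895 turn 65.4
-> (0.548, -0.2335, 0.25, 8.5) shift [-1.1827, -1.3434, -0.0627] turn [-0.0004, 0.0002, 0.7261] dist 0.895 turn 65.4
```

{"fn": "jog_arm", "kwargs": {
  "motion": [0.5,-0.574,-0.305,-0.103,0,0,0.726,0.5,-0.574,-0.305,-0.103,0,0,0.726,0.5,-0.574,-0.305,-0.103,0,0,0.726,0.5,-0.574,-0.305,-0.103,0,0,0.726,0.5,-0.574,-0.305,-0.103,0,0,0.726,0.5,-0.574,-0.305,-0.103,0,0,0.726,0.5,-0.574,-0.305,-0.103,0,0,0.726,0.5,-0.574,-0.305,-0.103,0,0,0.726]
}}

```text
t: 1.1
tool_pos: [0.403, 0.3472, 0.2708]
orientation: [2.062, 2.368, 0.001]
force: [0.3, 0.4, -0.1]
opening: 0.0466
```

```bash
python3 - <<'E'
from go import *
plan([(.548,-.2335,.25,8.5),(.548,-.2335,.15,8.5)])
E
```

```text
t 1.10 pos [0.403  0.3472 0.2708] yth 7.92 tilt 0.0019 q1 0.62 q6 0.48 F [ 0.3  0.4 -0.1] op 0.0466
-> (0.548, -0.2335, 0.25, 8.5) shift [-1.1903, 0.1272, 0.0429] turn [0.0011, 0.0005, -0.0065] dist 0.599 turn 0.6
-> (0.548, -0.2335, 0.15, 8.5) shift [-1.1901, 0.1269, 0.2429] turn [0.0011, 0.0005, -0.0065] dist 0.611 turn 0.6
```

{"fn": "jog_arm", "kwargs": {
  "motion": [0.45,-0.95,0.1,0.03,0,0,-0.006,0.45,-0.95,0.1,0.03,0,0,-0.006,0.45,-0.95,0.1,0.03,0,0,-0.006,0.45,-0.95,0.1,0.03,0,0,-0.006,0.45,-0.95,0.1,0.03,0,0,-0.006,0.45,-0.95,0.1,0.03,0,0,-0.006,0.45,-0.95,0.1,0.03,0,0,-0.006,0.45,-0.95,0.1,0.03,0,0,-0.006]
}}

```text
t: 1.9
tool_pos: [0.4982, -0.0398, 0.2588]
orientation: [2.05, 2.377, 0.002]
force: [1.8, -0.4, -0.1]
opening: 0.0416
```

```bash
python3 - <<'E'
from go import *
plan([(.548,-.2335,.25,8.5),(.548,-.2335,.15,8.5)])
E
```

```text
t 1.90 pos [ 0.4982 -0.0398  0.2588] yth 8.45 tilt 0.0027 q1 -0.18 q6 -0.33 F [ 1.8 -0.4 -0.1] op 0.0416
-> (0.548, -0.2335, 0.25, 8.5) shift [-0.3978, 0.0415, 0.0182] turn [0.0016, 0.0006, -0.0005] dist 0.200 turn 0.2
-> (0.548, -0.2335, 0.15, 8.5) shift [-0.3976, 0.041, 0.2182] turn [0.0016, 0.0006, -0.0005] dist 0.228 turn 0.2
```

{"fn": "jog_arm", "kwargs": {
  "motion": [0.45,-0.398,0.041,0.018,0,0,0,0.45,-0.398,0.041,0.018,0,0,0,0.45,-0.398,0.041,0.018,0,0,0,0.45,-0.398,0.041,0.018,0,0,0,0.45,-0.398,0.041,0.118,0,0,0,0.45,-0.398,0.041,0.218,0,0,0,0.45,-0.398,0.041,0.218,0,0,0,0.45,-0.398,0.041,0.218,0,0,0]
}}

```text
t: 2.7
tool_pos: [0.5472, -0.2332, 0.1499]
orientation: [-2.051, -2.379, -0.001]
force: [0.2, 0.1, 0.6]
opening: 0.0419
```

```bash
python3 - <<'E'
from go import *
plan([(.548,-.2335,.15,8.5),(.548,-.2335,.088,8.5)])
c=cam("top");crop(c,360,180,460,260,8,"t1",[read_state()["tool_pos"]])
c=cam("scene");crop(c,225,75,335,190,5,"s1",[read_state()["tool_pos"],(.548,-.2335,.107)])
E
```

```text
t 2.70 pos [ 0.5472 -0.2332  0.1499] yth 8.46 tilt 0.0008 q1 -0.49 q6 -0.64 F [0.2 0.1 0.6] op 0.0419
-> (0.548, -0.2335, 0.15, 8.5) shift [-0.0009, 0.0014, -0.0003] turn [0.0002, -0.0004, -0.0005] dist 0.001 turn 0.1
-> (0.548, -0.2335, 0.088, 8.5) shift [-0.001, 0.0014, 0.1237] turn [0.0002, -0.0004, -0.0005] dist 0.062 turn 0.1
```

View pics/s1.png

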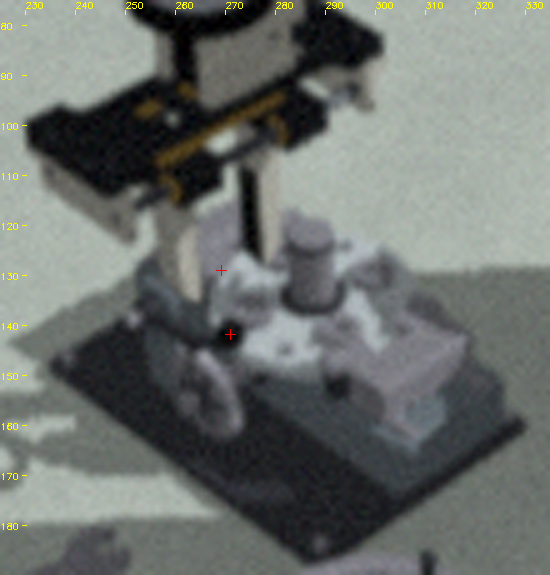

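View pics/t1.png

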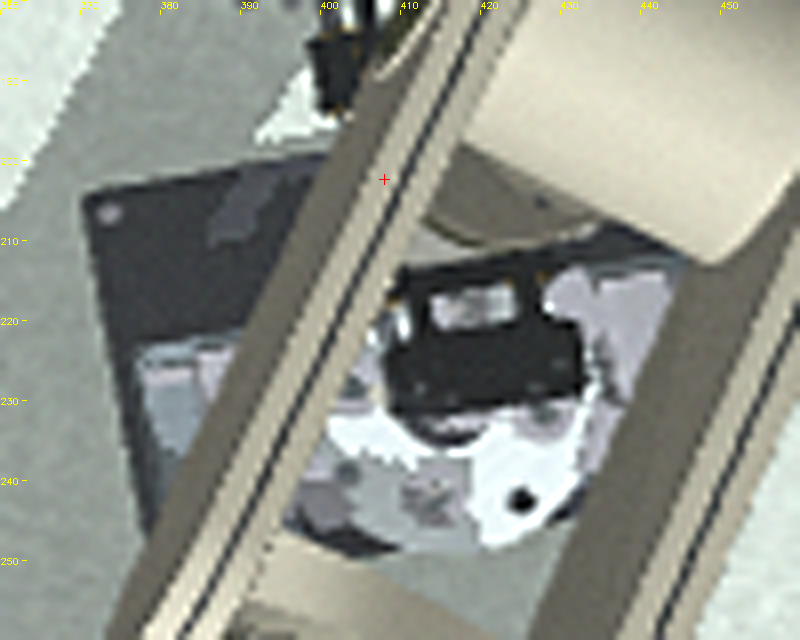

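{"fn": "jog_arm", "kwargs": {
  "motion": [0.45,-0.001,0.001,0.06,0,0,0,0.45,-0.001,0.001,0.124,0,0,0,0.45,-0.001,0.001,0.124,0,0,0,0.1,-0.001,0.001,0.124,0,0,0,0.1,-0.001,0.001,0.124,0,0,0,0.1,-0.001,0.001,0.124,0,0,0,0.1,-0.001,0.001,0.124,0,0,0,0.1,-0.001,0.001,0.124,0,0,0],
  "grip_force": 25
}}

```text
t: 3.6
tool_pos: [0.5486, -0.2359, 0.094]
orientation: [2.048, 2.376, -0.002]
force: [-18.2, 0.0, 14.1]
opening: 0.0161
```

```bash
python3 - <<'E'
from go import *
a0=np.arctan2(27,76); r=np.hypot(27,76); th=np.radians(8.5); yd=np.array([-np.sin(th),np.cos(th)])
s=read_state()["tool_pos"]
L=[]
for a in (.1,.2,.3,.4):
    dy=r*(np.cos(a0+a)-np.cos(a0))/1000; dz=r*(np.sin(a0+a)-np.sin(a0))/1000
    L.append((s[0]+yd[0]*dy,s[1]+yd[1]*dy,s[2]+dz,8.5))
plan(L)
E
```

```text
t 3.60 pos [ 0.5486 -0.2359  0.094 ] yth 8.46 tilt 0.0048 q1 -0.49 q6 -0.64 F [-18.2   0.   14.1] op 0.0161
-> (np.float64(0.5490309090385055), np.float64(-0.2389241217656603), np.float64(0.10148379053307173), 8.5) shift [-0.0062, 0.0, -0.0149] turn [0.0012, 0.0028, -0.0004] dist 0.008 turn 0.3
-> (np.float64(0.549593150367968), np.float64(-0.24268616634473272), np.float64(0.10859200514754427), 8.5) shift [-0.0139, 0.0001, -0.0291] turn [0.0012, 0.0028, -0.0004] dist 0.016 turn 0.3
-> (np.float64(0.5502574739116741), np.float64(-0.24713125896846377), np.float64(0.11528495931805925), 8.5) shift [-0.0229, 0.0001, -0.0424] turn [0.0012, 0.0028, -0.0004] dist 0.024 turn 0.3
-> (np.float64(0.5510172419683717), np.float64(-0.25221498574070944), np.float64(0.12149577925894142), 8.5) shift [-0.0333, 0.0001, -0.0548] turn [0.0012, 0.0028, -0.0004] dist 0.032 turn 0.3
```

{"fn": "jog_arm", "kwargs": {
  "motion": [0.45,0,0,0.006,0,0,0,0.45,0,0,0.012,0,0,0,0.45,0,0,0.012,0,0,0,0.45,0,0,0.012,0,0,0]
}}

```text
t: 4.0
tool_pos: [0.549, -0.2359, 0.0884]
orientation: [2.048, 2.375, -0.002]
force: [-0.3, -0.3, 0.0]
opening: 0.0407
```

```bash
python3 - <<'E'
from go import *
plan([(.548,-.2335,.088,8.5)])
c=cam("scene");crop(c,225,75,335,190,5,"s2",[(.548,-.2335,.107)])
E
```

```text
t 4.00 pos [ 0.549  -0.2359  0.0884] yth 8.47 tilt 0.0054 q1 -0.49 q6 -0.64 F [-0.3 -0.3  0. ] op 0.0407
-> (0.548, -0.2335, 0.088, 8.5) shift [0.0051, -0.0013, 0.0008] turn [0.0017, 0.003, -0.0003] dist 0.003 turn 0.3
```

View pics/s2.png

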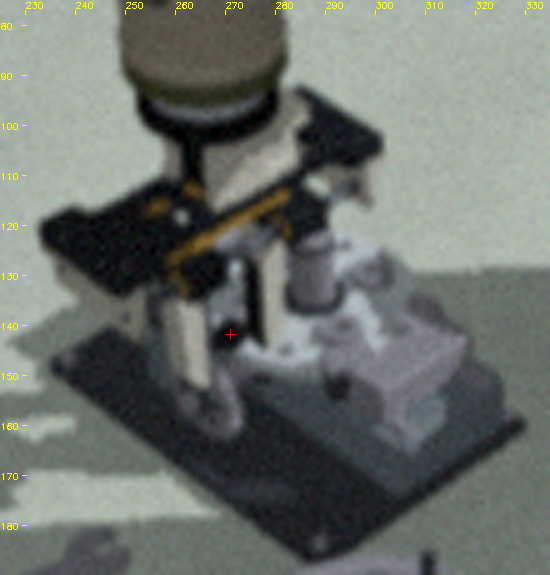

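{"fn": "jog_arm", "kwargs": {
  "motion": [0.45,0.005,-0.003,0.006,0,0,0,0.45,0.005,-0.003,0.006,0,0,0,0.1,0.005,-0.003,0.006,0,0,0,0.1,0.005,-0.003,0.006,0,0,0,0.1,0.005,-0.003,0.006,0,0,0,0.1,0.005,-0.003,0.006,0,0,0,0.1,0.005,-0.003,0.006,0,0,0]
}}

```text
t: 4.75
tool_pos: [0.5471, -0.2337, 0.0854]
orientation: [2.048, 2.376, -0.002]
force: [-1.0, 0.6, 0.4]
opening: 0.0162
```

```bash
cat > arc.py <<'E'
from go import *
a0=np.arctan2(27,76); r=np.hypot(27,76); th=np.radians(8.5); yd=np.array([-np.sin(th),np.cos(th)])
s=read_state()["tool_pos"]
L=[]
for a in (.1,.2,.3,.4):
    dy=r*(np.cos(a0+a)-np.cos(a0))/1000; dz=r*(np.sin(a0+a)-np.sin(a0))/1000
    L.append((s[0]+yd[0]*dy,s[1]+yd[1]*dy,s[2]+dz,8.5))
plan(L)
E
python3 arc.py
```

```text
t 4.75 pos [ 0.5471 -0.2337  0.0854] yth 8.47 tilt 0.0053 q1 -0.49 q6 -0.64 F [-1.   0.6  0.4] op 0.0162
-> (np.float64(0.5475408630024101), np.float64(-0.23673577240875493), np.float64(0.09281170395571965), 8.5) shift [-0.0062, 0.0, -0.0149] turn [0.0015, 0.003, -0.0003] dist 0.008 turn 0.3
-> (np.float64(0.5481031043318726), np.float64(-0.24049781698782732), np.float64(0.0999199185701922), 8.5) shift [-0.0139, 0.0001, -0.0291] turn [0.0015, 0.003, -0.0003] dist 0.016 turn 0.3
-> (np.float64(0.5487674278755788), np.float64(-0.24494290961155837), np.float64(0.10661287274070717), 8.5) shift [-0.0229, 0.0001, -0.0424] turn [0.0015, 0.003, -0.0003] dist 0.024 turn 0.3
-> (np.float64(0.5495271959322763), np.float64(-0.25002663638380407), np.float64(0.11282369268158934), 8.5) shift [-0.0333, 0.0001, -0.0548] turn [0.0015, 0.003, -0.0003] dist 0.032 turn 0.3
```

{"fn": "jog_arm", "kwargs": {
  "motion": [0.1,-0.006,0,-0.015,0,0,0,0.1,-0.014,0,-0.029,0,0,0,0.1,-0.023,0,-0.042,0,0,0,0.1,-0.033,0,-0.055,0,0,0,0.1,-0.033,0,-0.055,0,0,0,0.1,-0.033,0,-0.055,0,0,0,0.1,-0.033,0,-0.055,0,0,0,0.1,-0.033,0,-0.055,0,0,0]
}}

```text
t: 5.55
tool_pos: [0.5495, -0.2494, 0.1128]
orientation: [2.048, 2.376, -0.001]
force: [1.9, 2.9, 0.0]
opening: 0.0161
```

{"fn": "jog_arm", "kwargs": {
  "motion": [0.1,0,0,0,0,0,0,0.1,0,0,0,0,0,0,0.1,0,0,0,0,0,0,0.1,0,0,0,0,0,0,0.1,0,0,0,0,0,0,0.1,0,0,0,0,0,0,0.1,0,0,0,0,0,0,0.1,0,0,0,0,0,0]
}}

```text
t: 6.35
tool_pos: [0.5495, -0.2495, 0.1128]
orientation: [2.048, 2.376, -0.001]
force: [1.9, 2.5, -1.6]
opening: 0.0164
```

```bash
python3 arc.py; python3 - <<'E'
from go import *
c=cam("scene");crop(c,225,75,335,190,5,"s3",[])
E
```

```text
t 6.35 pos [ 0.5495 -0.2495  0.1128] yth 8.49 tilt 0.0050 q1 -0.51 q6 -0.66 F [ 1.9  2.5 -1.6] op 0.0164
-> (np.float64(0.5499853435532653), np.float64(-0.25252101770794844), np.float64(0.12023784159408334), 8.5) shift [-0.0062, 0.0, -0.0149] turn [0.0016, 0.0027, -0.0001] dist 0.008 turn 0.3
-> (np.float64(0.5505475848827278), np.float64(-0.2562830622870208), np.float64(0.12734605620855588), 8.5) shift [-0.0139, 0.0001, -0.0291] turn [0.0016, 0.0027, -0.0001] dist 0.016 turn 0.3
-> (np.float64(0.551211908426434), np.float64(-0.2607281549107519), np.float64(0.13403901037907087), 8.5) shift [-0.0229, 0.0001, -0.0424] turn [0.0016, 0.0027, -0.0001] dist 0.024 turn 0.3
-> (np.float64(0.5519716764831315), np.float64(-0.2658118816829976), np.float64(0.14024983031995303), 8.5) shift [-0.0333, 0.0001, -0.0548] turn [0.0016, 0.0027, -0.0001] dist 0.032 turn 0.3
```

View pics/s3.png

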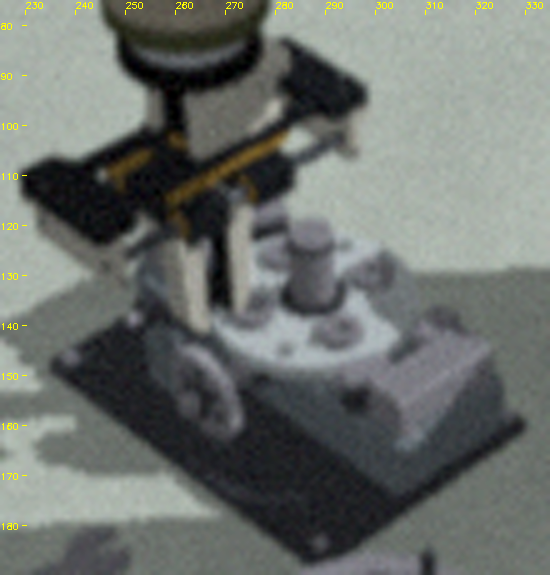

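{"fn": "jog_arm", "kwargs": {
  "motion": [0.1,0,0,0,0,0,0,0.1,0,0,0,0,0,0,0.1,0,0,0,0,0,0,0.1,0.01,0,0.013,0,0,0,0.1,0.019,0,0.026,0,0,0,0.1,0.027,0,0.04,0,0,0,0.1,0.032,0,0.053,0,0,0,0.1,0.032,0,0.053,0,0,0]
}}

```text
t: 7.2
tool_pos: [0.5472, -0.2338, 0.0859]
orientation: [2.047, 2.376, -0.002]
force: [-1.7, -1.2, 0.5]
opening: 0.0166
```

{"fn": "jog_arm", "kwargs": {
  "motion": [0.5,0,0,0,0,0,0,0.5,0,0,0,0,0,0,0.5,0,0,0,0,0,0,0.5,0,0,-0.1,0,0,0,0.5,0,0,-0.2,0,0,0,0.5,0,0,-0.2,0,0,0]
}}

```text
t: 7.8
tool_pos: [0.5509, -0.2354, 0.1949]
orientation: [2.039, 2.366, 0.002]
force: [0.4, -0.7, 1.2]
opening: 0.0461
```

```bash
python3 - <<'E'
from go import *
plan([(.4652,-.273,.185,-30),(.4652,-.273,.185,65),(.4652,-.273,.185,115)])
c=cam("scene");crop(c,225,75,335,190,5,"s4",[])
E
```

```text
t 7.80 pos [ 0.5509 -0.2354  0.1949] yth 8.51 tilt 0.0183 q1 -0.49 q6 -0.64 F [ 0.4 -0.7  1.2] op 0.0461
-> (0.4652, -0.273, 0.185, -30) shift [-0.0488, -0.1809, 0.0181] turn [0.0108, 0.0051, 0.4278] dist 0.094 turn 38.5
-> (0.4652, -0.273, 0.185, 65) shift [-0.0488, -0.1809, 0.0181] turn [0.0036, 0.0116, -0.6277] dist 0.094 turn 56.5
-> (0.4652, -0.273, 0.185, -65) shift [-0.0488, -0.1809, 0.0181] turn [0.0124, 0.0017, 0.8167] dist 0.094 turn 73.5
```

View pics/s4.png

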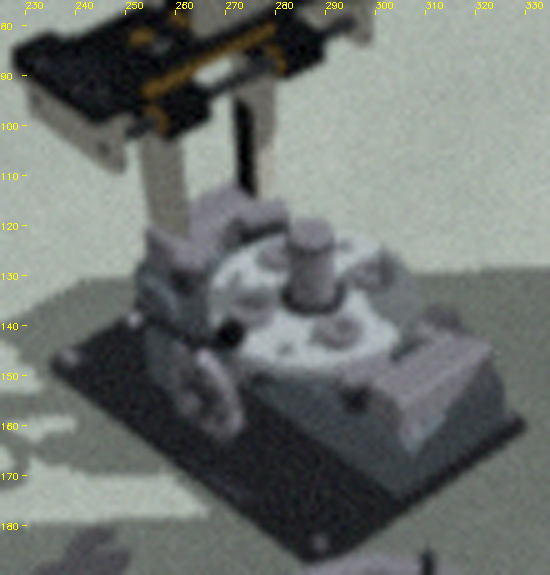

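{"fn": "jog_arm", "kwargs": {
  "motion": [0.6,-0.049,-0.181,0.02,0.008,0.008,0,0.6,-0.049,-0.181,0.02,0.008,0.008,0,0.6,-0.049,-0.181,0.02,0.008,0.008,0,0.6,-0.049,-0.181,0.02,0.008,0.008,0,0.6,-0.049,-0.181,0.02,0.008,0.008,0]
}}

```text
t: 8.35
tool_pos: [0.4642, -0.2721, 0.1801]
orientation: [-2.048, -2.377, 0.001]
force: [0.1, 0.4, 0.8]
opening: 0.0559
```

```bash
python3 - <<'E'
from go import *
plan([(.4652,-.273,.12,8.5),(.4652,-.273,.08,8.5)])
c=cam("scene");crop(c,225,75,335,190,5,"s5",[(.4652,-.273,.118),(.4652,-.273,.068)])
E
```

```text
t 8.35 pos [ 0.4642 -0.2721  0.1801] yth 8.50 tilt 0.0040 q1 -0.63 q6 -0.77 F [0.1 0.4 0.8] op 0.0559
-> (0.4652, -0.273, 0.12, 8.5) shift [-0.0024, 0.002, 0.1201] turn [-0.0018, -0.0018, 0.0] dist 0.060 turn 0.2
-> (0.4652, -0.273, 0.08, 8.5) shift [-0.0026, 0.0022, 0.2001] turn [-0.0018, -0.0018, 0.0] dist 0.100 turn 0.2
```

View pics/s5.png

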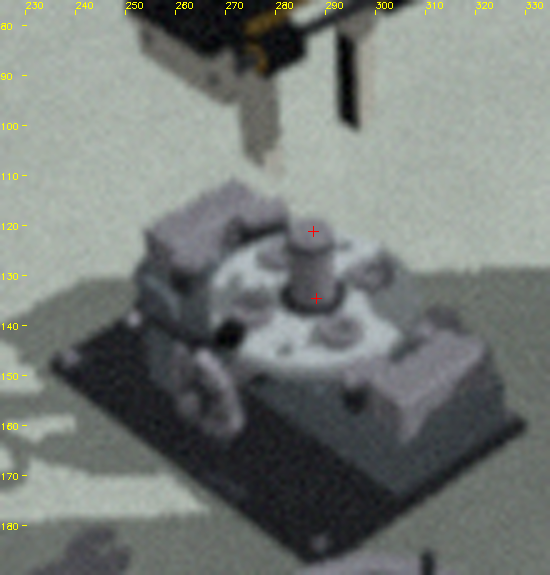

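{"fn": "jog_arm", "kwargs": {
  "motion": [0.6,-0.002,0.002,0.1,-0.002,-0.002,0,0.6,-0.002,0.002,0.2,-0.002,-0.002,0,0.6,-0.002,0.002,0.2,-0.002,-0.002,0,0.2,-0.002,0.002,0.2,-0.002,-0.002,0,0.2,-0.002,0.002,0.2,-0.002,-0.002,0,0.2,-0.002,0.002,0.2,-0.002,-0.002,0,0.2,-0.002,0.002,0.2,-0.002,-0.002,0],
  "grip_force": 8
}}

```text
t: 9.1
tool_pos: [0.4655, -0.273, 0.0813]
orientation: [2.049, 2.38, -0.001]
force: [-9.0, -1.2, 7.1]
opening: 0.0283
```

{"fn": "jog_arm", "kwargs": {
  "motion": [0.6,0,0,0,0,0,0,0.6,0,0,0,0,0,0.09,0.6,0,0,0,0,0,0.18,0.6,0,0,0,0,0,0.28,0.6,0,0,0,0,0,0.37,0.6,0,0,0,0,0,0.46,0.6,0,0,0,0,0,0.55,0.6,0,0,0,0,0,0.55]
}}

```text
t: 9.9
tool_pos: [0.4658, -0.2731, 0.0817]
orientation: [2.858, 1.3, 0.001]
force: [0.1, -0.5, 0.4]
opening: 0.0558
```

```bash
python3 - <<'E'
from go import *
plan([(.4652,-.273,.08,-81.5)])
E
```

```text
t 9.90 pos [ 0.4658 -0.2731  0.0817] yth -41.09 tilt 0.0023 q1 -0.62 q6 0.09 F [ 0.1 -0.5  0.4] op 0.0558
-> (0.4652, -0.273, 0.08, -81.5) shift [-0.0005, -0.001, 0.0035] turn [0.0014, -0.0002, 0.449] dist 0.002 turn 40.4
```

{"fn": "jog_arm", "kwargs": {
  "motion": [0.6,0,0,0.002,0,0,0.09,0.6,0,0,0.002,0,0,0.18,0.6,0,0,0.002,0,0,0.28,0.6,0,0,0.002,0,0,0.37,0.6,0,0,0.002,0,0,0.449,0.6,0,0,0.002,0,0,0.449,0.6,0,0,0.002,0,0,0.449]
}}

```text
t: 10.6
tool_pos: [0.4658, -0.2732, 0.0808]
orientation: [3.13, 0.242, 0.002]
force: [0.4, 0.1, 0.2]
opening: 0.0556
```

{"fn": "jog_arm", "kwargs": {
  "motion": [0.2,0,0,0,0,0,0,0.2,0,0,0,0,0,0,0.2,0,0,0,0,0,0,0.2,0,0,0,0,0,0,0.2,0,0,0,0,0,0],
  "grip_force": 45
}}

```text
t: 11.1
tool_pos: [0.4661, -0.2735, 0.0812]
orientation: [3.13, 0.243, 0.003]
force: [1.3, -0.8, 2.1]
opening: 0.0276
```

```bash
python3 - <<'E'
from go import *
plan([(.4652,-.273,.08,-81.5)])
c=cam("top");crop(c,360,180,460,260,8,"t6",[])
E
```

```text
t 11.10 pos [ 0.4661 -0.2735  0.0812] yth -81.13 tilt 0.0032 q1 -0.63 q6 0.79 F [ 1.3 -0.8  2.1] op 0.0276
-> (0.4652, -0.273, 0.08, -81.5) shift [-0.0016, -0.0012, 0.0023] turn [0.0017, -0.0012, 0.0042] dist 0.002 turn 0.4
```

{"fn": "jog_arm", "kwargs": {
  "motion": [0.2,0,0,-0.02,0,0,0,0.2,0,0,-0.05,0,0,0,0.2,0,0,-0.1,0,0,0,0.2,0,0,-0.15,0,0,0,0.2,0,0,-0.21,0,0,0,0.2,0,0,-0.25,0,0,0,0.2,0,0,-0.25,0,0,0]
}}

```text
t: 11.85
tool_pos: [0.4676, -0.2742, 0.211]
orientation: [3.125, 0.243, 0.012]
force: [1.4, -0.4, -3.7]
opening: 0.0273
```

```bash
python3 - <<'E'
from go import *
plan([(.6145,.013,.206,-92.5)])
c=cam("scene");crop(c,225,55,335,190,5,"s6",[])
E
```

```text
t 11.85 pos [ 0.4676 -0.2742  0.211 ] yth -81.12 tilt 0.0101 q1 -0.62 q6 0.79 F [ 1.4 -0.4 -3.7] op 0.0273
-> (0.6145, 0.013, 0.206, -92.5) shift [0.3789, -0.5223, 0.0088] turn [0.0042, -0.0048, 0.1265] dist 0.323 turn 11.4
```

View pics/s6.png

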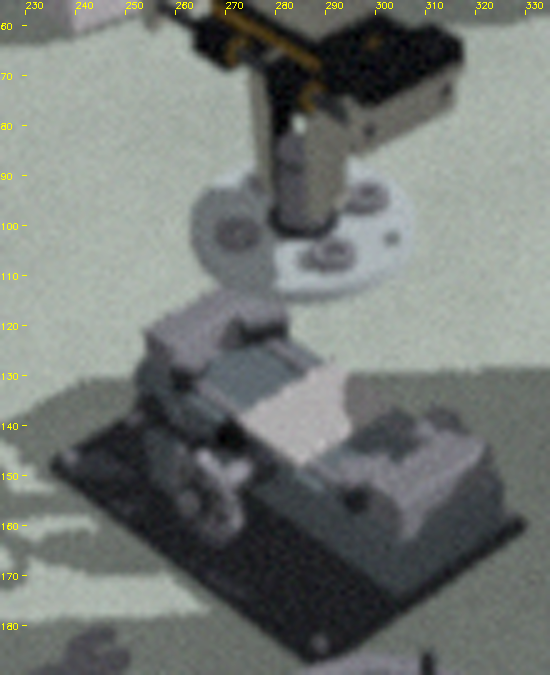

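{"fn": "jog_arm", "kwargs": {
  "motion": [0.2,0.03,-0.04,0,0,0,0.01,0.2,0.076,-0.104,0,0,0,0.025,0.2,0.13,-0.18,0,0,0,0.045,0.2,0.19,-0.26,0,0.002,-0.002,0.065,0.2,0.25,-0.34,0,0.004,-0.004,0.085,0.2,0.303,-0.418,0.004,0.004,-0.004,0.105,0.2,0.349,-0.48,0.004,0.004,-0.004,0.12,0.2,0.379,-0.522,0.009,0.004,-0.005,0.127]
}}

```text
t: 12.7
tool_pos: [0.6134, 0.0166, 0.2013]
orientation: [-3.139, 0.068, 0.009]
force: [-0.5, -0.1, -3.5]
opening: 0.0272
```

{"fn": "jog_arm", "kwargs": {
  "motion": [0.2,0,0,0,0,0,0,0.2,0,0,0,0,0,0]
}}

```text
t: 12.9
tool_pos: [0.612, 0.0173, 0.1987]
orientation: [-3.139, 0.065, 0.016]
force: [-0.2, -0.3, -4.4]
opening: 0.0277
```

```bash
python3 - <<'E'
from go import *
plan([(.6145,.013,.160,-92.5)])
s=read_state()["tool_pos"]
c=cam("scene");crop(c,220,75,350,235,4,"s7",[])
c=cam("top");crop(c,280,135,380,235,6,"t7",[])
E
```

```text
t 12.90 pos [0.612  0.0173 0.1987] yth -92.37 tilt 0.0103 q1 -0.06 q6 1.56 F [-0.2 -0.3 -4.4] op 0.0277
-> (0.6145, 0.013, 0.16, -92.5) shift [0.0061, 0.0086, 0.0773] turn [-0.0012, 0.0064, 0.0014] dist 0.039 turn 0.6
```

View pics/s7.png

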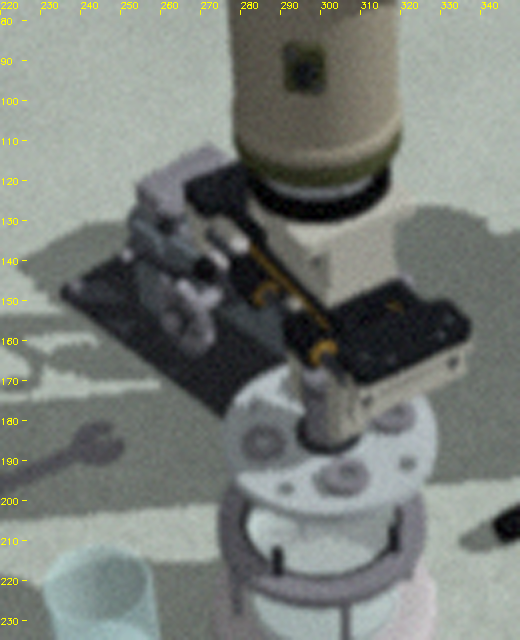

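View pics/t7.png

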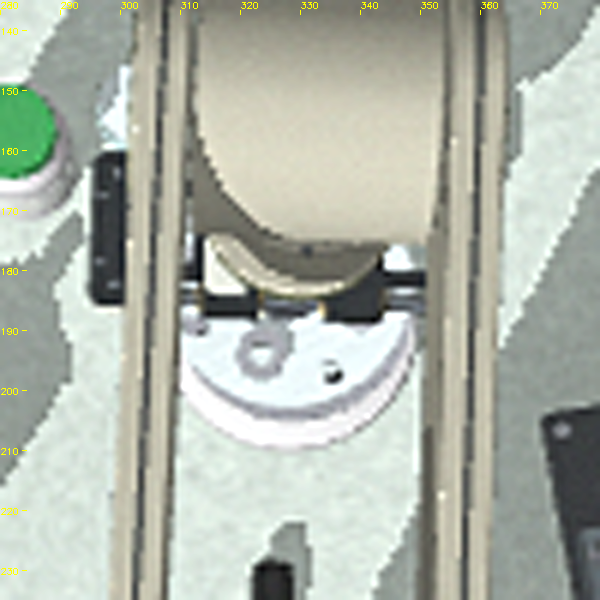

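{"fn": "jog_arm", "kwargs": {
  "motion": [0.2,0.003,0.004,0.035,-0.001,0.006,0.001,0.2,0.006,0.009,0.077,-0.001,0.006,0.001,0.2,0.006,0.009,0.077,-0.001,0.006,0.001,0.2,0.006,0.009,0.077,-0.001,0.006,0.001,0.2,0.006,0.009,0.077,-0.001,0.006,0.001]
}}

```text
t: 13.5
tool_pos: [0.6155, 0.0106, 0.163]
orientation: [3.141, -0.072, 0.005]
force: [-0.5, -0.1, -4.2]
opening: 0.0272
```

```bash
python3 - <<'E'
from go import *
plan([(.6145,.013,.160,-92.5)])
s=read_state()["tool_pos"]
th=np.radians(25.3); pl=[]
for k in range(4):
    a=th+k*np.pi/2; pl.append((s[0]+.052*np.cos(a),s[1]+.052*np.sin(a),s[2]-.0132))
    a+=np.pi/4; pl.append((s[0]+.04*np.cos(a),s[1]+.04*np.sin(a),s[2]-.0072))
c=cam("scene");crop(c,250,145,350,235,7,"s8",pl)
crop(c,250,145,350,235,7,"s8n",[])
c=cam("top");crop(c,280,135,380,235,6,"t8",pl)
E
```

```text
t 13.50 pos [0.6155 0.0106 0.163 ] yth -92.64 tilt 0.0032 q1 -0.07 q6 1.55 F [-0.5 -0.1 -4.2] op 0.0272
-> (0.6145, 0.013, 0.16, -92.5) shift [-0.0023, -0.0047, 0.006] turn [0.0, -0.0021, -0.0015] dist 0.004 turn 0.2
```

View pics/s8.png

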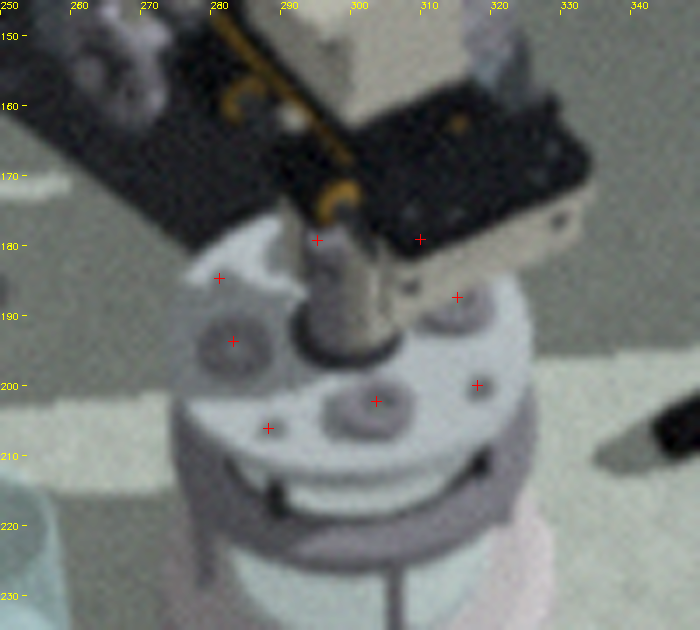

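View pics/s8n.png

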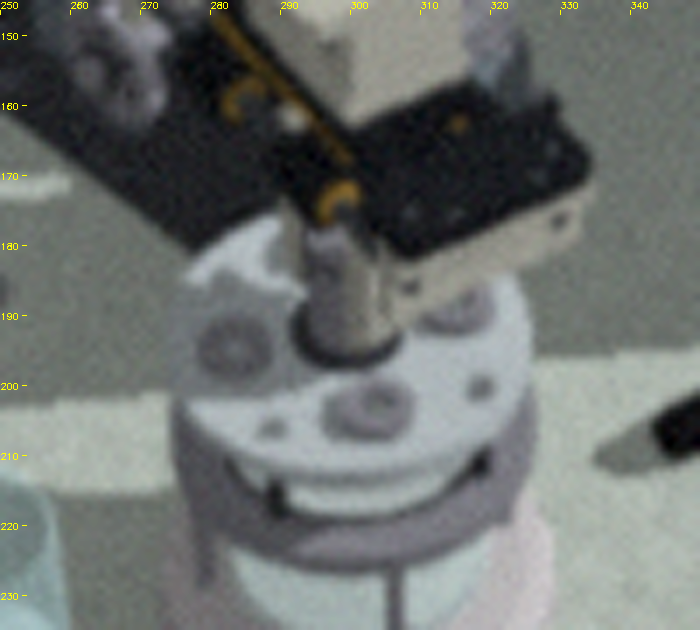

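View pics/t8.png

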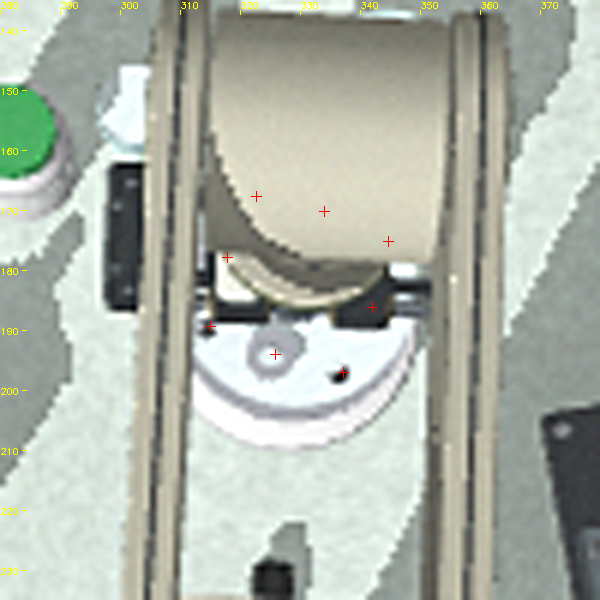

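```bash
python3 - <<'E'
from go import *
plan([(.6145,.013,.152,-92.5)])
E
```

```text
t 13.60 pos [0.6158 0.0109 0.1631] yth -92.61 tilt 0.0038 q1 -0.07 q6 1.55 F [ 0.3  0.1 -4.2] op 0.0273
-> (0.6145, 0.013, 0.152, -92.5) shift [-0.0028, -0.0041, 0.0222] turn [0.0, -0.0024, -0.0012] dist 0.011 turn 0.2
```

```bash
python3 - <<'E'
from fit import *
C=[cam("top"),cam("scene")]
s=read_state()["tool_pos"]; zb=s[2]-.0232
loc=np.array([[.052*np.cos(k*np.pi/2),.052*np.sin(k*np.pi/2),zb+.0095] for k in range(4)]+[[.04*np.cos(k*np.pi/2+np.pi/4),.04*np.sin(k*np.pi/2+np.pi/4),zb+.016] for k in range(4)])
def match(k,x0,y0,sc,l,x):
    c,sn=np.cos(x[2]),np.sin(x[2]); P=np.c_[x[0]+c*loc[:,0]-sn*loc[:,1],x[1]+sn*loc[:,0]+c*loc[:,1],loc[:,2]]
    Q=np.array([p(C[k],q) for q in P]); o=[]
    for a,b in l:
        u=np.array([x0+a/sc-.5,y0+b/sc-.5]); o.append((k,u[0],u[1],int(np.argmin(np.linalg.norm(Q-u,axis=1)))))
    return o
x0=[s[0],s[1],np.radians(25.3)]
sc=match(1,250,145,7,[(234,347),(368,408),(458,303),(273,428),(480,388)],x0)
tp=match(0,280,135,6,[(339,375),(207,329),(273,352)],x0)
print(s)
for o in (sc,tp,sc+tp):
    x,r=fit(loc,o,C,x0); print(np.round(x[:2],4),np.degrees(x[2]),np.round(r,2).tolist())
# vessel same way
lv=np.array([[.052*np.cos(k*np.pi/2),.052*np.sin(k*np.pi/2),.118] for k in range(4)])
ov=[(0,290+a/8-.5,150+b/8-.5,i) for (a,b),i in zip([(255,158),(430,217),(195,330),(367,388)],[0,3,1,2])]
osn=[(1,220+a/4-.5,175+b/4-.5,i) for (a,b),i in zip([(251,78),(362,55),(396,138),(278,162)],[3,2,1,0])]
for o in (ov,osn,ov+osn):
    x,r=fit(lv,o,C,[.6145,.013,.44]); print(np.round(x[:2],4),np.degrees(x[2]),np.round(r,2).tolist())
E
```

```text
[0.61552841 0.01113812 0.16263837]
[0.6161 0.0117] 24.77241820357493 [[-0.02, -0.36], [1.07, -0.39], [0.03, -0.27], [-0.71, 0.61], [-0.37, 0.38]]
[0.6151 0.0122] 25.012216072598548 [[0.12, -0.24], [0.09, -0.24], [-0.2, 0.48]]
[0.6157 0.0117] 24.598884509289782 [[0.09, -0.44], [1.15, -0.43], [0.16, -0.28], [-0.64, 0.54], [-0.27, 0.37], [0.16, -0.38], [0.19, -0.54], [-0.14, 0.25]]
[0.6144 0.0129] 25.095001914562893 [[0.08, 0.04], [-0.32, 0.09], [0.09, -0.18], [0.15, 0.05]]
[0.6154 0.0135] 25.503547764148404 [[-0.18, -0.13], [0.2, -0.09], [-0.15, -0.01], [0.13, 0.21]]
[0.6149 0.0131] 25.324808597542713 [[-0.05, -0.1], [-0.43, -0.14], [0.04, -0.29], [0.13, -0.15], [-0.07, -0.33], [0.33, -0.22], [-0.12, -0.14], [0.15, 0.01]]
```

{"fn": "jog_arm", "kwargs": {
  "motion": [0.2,-0.002,-0.003,0.01,0,-0.002,-0.004,0.2,-0.002,-0.003,0.02,0,-0.002,-0.004,0.2,-0.002,-0.003,0.02,0,-0.002,-0.004,0.2,-0.002,-0.003,0.02,0,-0.002,-0.004]
}}

```text
t: 14.1
tool_pos: [0.6143, 0.0128, 0.1521]
orientation: [-3.141, 0.061, 0.002]
force: [0.0, -0.8, -4.5]
opening: 0.0274
```

```bash
python3 - <<'E'
from go import *
plan([(.6148,.0123,.152,-92.2),(.6148,.0123,.128,-92.2)])
E
```

```text
t 14.10 pos [0.6143 0.0128 0.1521] yth -92.22 tilt 0.0010 q1 -0.06 q6 1.55 F [ 0.  -0.8 -4.5] op 0.0274
-> (0.6148, 0.0123, 0.152, -92.2) shift [0.0011, 0.001, 0.0002] turn [0.0, 0.0006, -0.0002] dist 0.001 turn 0.1
-> (0.6148, 0.0123, 0.128, -92.2) shift [0.0011, 0.001, 0.0482] turn [0.0, 0.0006, -0.0002] dist 0.024 turn 0.1
```

{"fn": "jog_arm", "kwargs": {
  "motion": [0.2,0.001,0.001,0.004,0,0,0,0.2,0.001,0.001,0.008,0,0,0,0.2,0.001,0.001,0.012,0,0,0,0.2,0.001,0.001,0.016,0,0,0,0.2,0.001,0.001,0.02,0,0,0,0.2,0.001,0.001,0.024,0,0,0]
}}

```text
t: 14.7
tool_pos: [0.6147, 0.0123, 0.1399]
orientation: [-3.141, 0.061, 0.002]
force: [0.6, 0.6, -4.3]
opening: 0.0275
```

```bash
python3 - <<'E'
from go import *
plan([(.6148,.0123,.128,-92.2)])
E
```

```text
t 14.70 pos [0.6147 0.0123 0.1399] yth -92.22 tilt 0.0011 q1 -0.06 q6 1.55 F [ 0.6  0.6 -4.3] op 0.0275
-> (0.6148, 0.0123, 0.128, -92.2) shift [0.0002, -0.0001, 0.0237] turn [0.0, 0.0007, -0.0002] dist 0.012 turn 0.1
```

{"fn": "jog_arm", "kwargs": {
  "motion": [0.2,0,0,0.004,0,0,0,0.2,0,0,0.008,0,0,0,0.2,0,0,0.012,0,0,0,0.2,0,0,0.015,0,0,0,0.2,0,0,0.018,0,0,0,0.2,0,0,0.021,0,0,0,0.2,0,0,0.024,0,0,0,0.2,0,0,0.024,0,0,0]
}}

```text
t: 15.5
tool_pos: [0.6149, 0.0122, 0.1283]
orientation: [-3.141, 0.061, 0.001]
force: [-1.7, 0.4, -1.4]
opening: 0.0273
```

```bash
python3 - <<'E'
from go import *
plan([(.6148,.0123,.128,-92.2)])
E
```

```text
t 15.50 pos [0.6149 0.0122 0.1283] yth -92.23 tilt 0.0006 q1 -0.06 q6 1.55 F [-1.7  0.4 -1.4] op 0.0273
-> (0.6148, 0.0123, 0.128, -92.2) shift [-0.0001, -0.0001, 0.0006] turn [-0.0, 0.0004, -0.0003] dist 0.000 turn 0.0
```

Touching at the expected height. A hair further, release, retreat.

{"fn": "jog_arm", "kwargs": {
  "motion": [0.2,0,0,0.002,0,0,0,0.6,0,0,0.002,0,0,0,0.6,0,0,0.001,0,0,0,0.6,0,0,0,0,0,0,0.6,0,0,-0.05,0,0,0,0.6,0,0,-0.15,0,0,0,0.6,0,0,-0.24,0,0,0,0.6,0,0,-0.3,0,0,0]
}}

```text
t: 16.3
tool_pos: [0.616, 0.0122, 0.2828]
orientation: [3.141, -0.061, 0.007]
force: [0.4, 0.6, 0.6]
opening: 0.0555
```

```bash
python3 - <<'E'
from go import *
plan([(.52,.18,.26,20)])
c=cam("scene");crop(c,230,125,340,255,5,"s9",[])
E
```

```text
t 16.30 pos [0.616  0.0122 0.2828] yth -92.22 tilt 0.0042 q1 -0.06 q6 1.55 F [0.4 0.6 0.6] op 0.0555
-> (0.52, 0.18, 0.26, -160) shift [-0.2051, -0.3279, 0.0446] turn [-0.0015, -0.0024, 0.7531] dist 0.195 turn 67.8
```

View pics/s9.png

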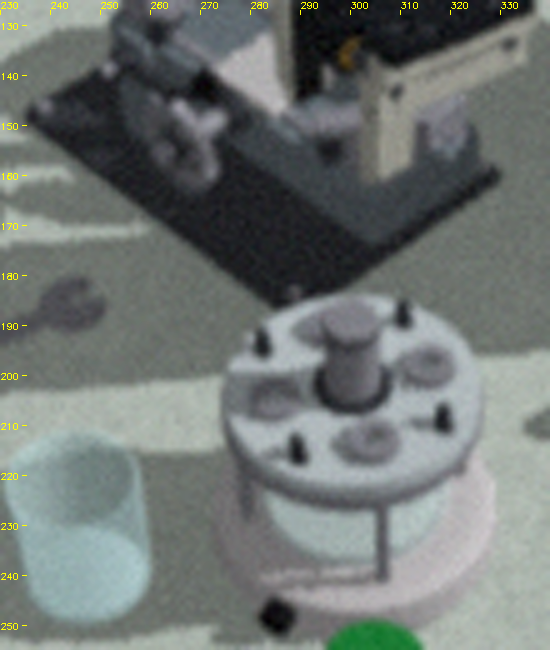

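```bash
python3 - <<'E'
from go import *
c=cam("top");crop(c,170,180,290,265,6,"t10"); cv2.imwrite("pics/t10f.png",c["frame"][:,:,::-1])
c=cam("scene"); crop(c,350,225,510,345,5,"s10")
E
```

```text
(no output)
```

View pics/t10.png

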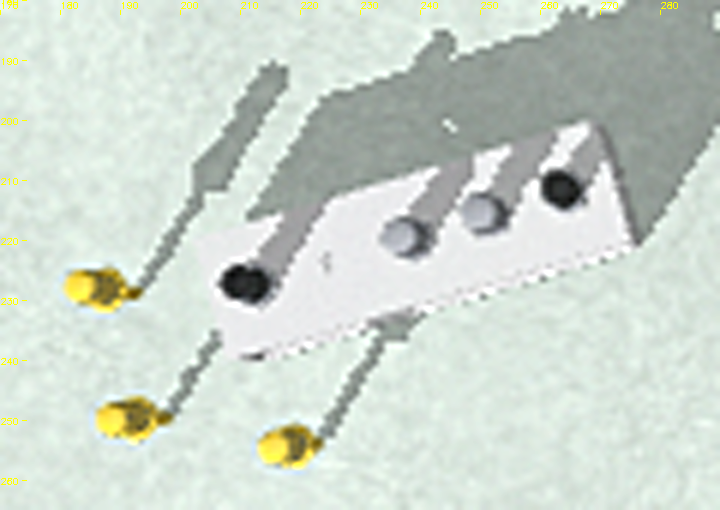

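View pics/s10.png

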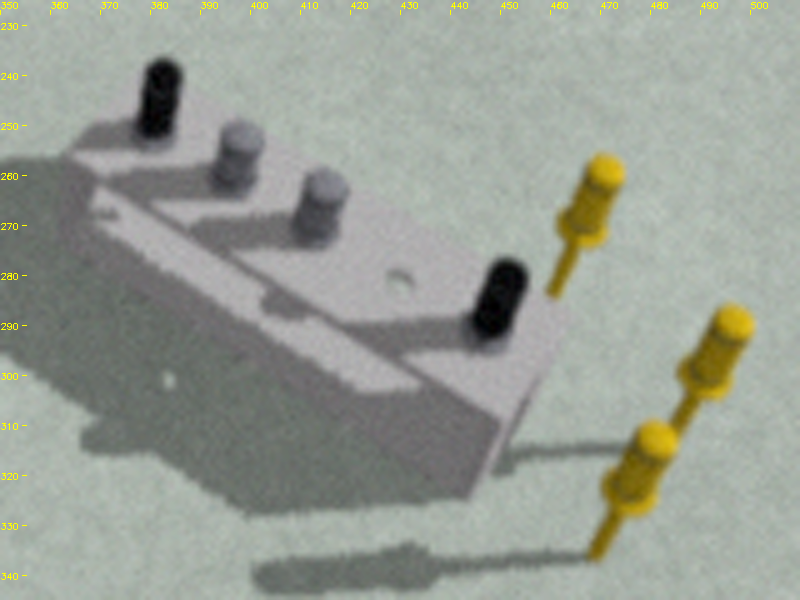

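View pics/t10f.png

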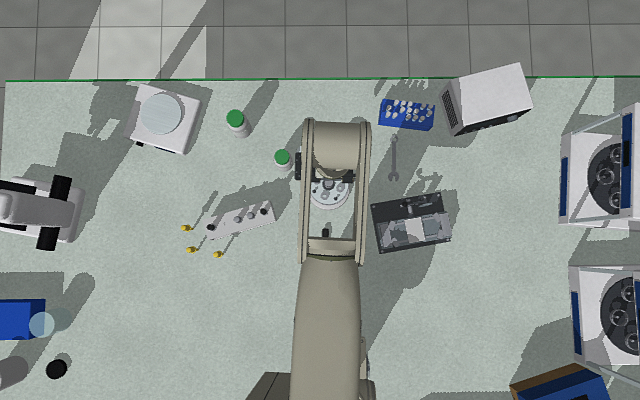

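```bash
python3 - <<'E'
from fit import *
C=[cam("top"),cam("scene")]
ZT=[.125,.113,.113,.125]
top=[(236,283),(403,237),(482,211),(560,189)]; sc=[(508,272),(323,183),(242,135),(164,72)]
for i in range(4):
    print(w(C[0],170+top[i][0]/6-.5,180+top[i][1]/6-.5,ZT[i])[:2],w(C[1],350+sc[i][0]/5-.5,225+sc[i][1]/5-.5,ZT[i])[:2])
Y=[.088,0,-.044,-.088]
loc=np.array([[0,y,z] for y,z in zip(Y,ZT)])
ot=[(0,170+top[i][0]/6-.5,180+top[i][1]/6-.5,i) for i in range(4)]
os=[(1,350+sc[i][0]/5-.5,225+sc[i][1]/5-.5,i) for i in range(4)]
for o in(ot,os,ot+os):
    x,r=fit(loc,o,C,[.5,.25,0.2]); print(np.round(x[:2],4),np.degrees(x[2]),np.round(r,2).tolist())
    for yy in Y: print("   ",np.round([x[0]-np.sin(x[2])*yy,x[1]+np.cos(x[2])*yy],4))
E
```

```text
[0.47981035 0.39473083] [0.48139562 0.39220672]
[0.5038626  0.30891362] [0.50644328 0.30722705]
[0.5172945  0.26679015] [0.51808452 0.26639544]
[0.52765714 0.22363045] [0.53043885 0.22459917]
[0.5042 0.3091] 15.80953731007607 [[0.3, -0.12], [-0.06, -0.09], [0.01, 0.36], [-0.25, -0.14]]
    [0.4802 0.3938]
    [0.5042 0.3091]
    [0.5161 0.2668]
    [0.5281 0.2244]
[0.506  0.3081] 16.20564304587421 [[0.12, 0.14], [0.42, 0.17], [-0.23, -0.12], [-0.33, -0.26]]
    [0.4814 0.3926]
    [0.506  0.3081]
    [0.5183 0.2659]
    [0.5306 0.2236]
[0.5053 0.3084] 16.037695427938164 [[0.57, -0.38], [0.18, -0.45], [0.22, -0.06], [-0.05, -0.61], [0.38, 0.14], [0.72, 0.1], [0.1, -0.22], [0.03, -0.39]]
    [0.481  0.3929]
    [0.5053 0.3084]
    [0.5175 0.2661]
    [0.5296 0.2238]
```

```bash
python3 - <<'E'
from go import *
plan([(.57,.12,.24,-30),(.5296,.2238,.2,16)],half=1)
E
```

```text
t 16.55 pos [0.6148 0.0123 0.2776] yth -92.22 tilt 0.0013 q1 -0.06 q6 1.55 F [ 0.1  0.4 -0.9] op 0.0556
-> (0.57, 0.12, 0.24, -30) shift [-0.0978, -0.2118, 0.0753] turn [-0.0005, 0.0007, -0.6914] dist 0.123 turn 62.2
-> (0.5296, 0.2238, 0.2, 16) shift [-0.1864, -0.4161, 0.1554] turn [-0.0008, 0.0005, -1.2025] dist 0.241 turn 108.2
```

{"fn": "jog_arm", "kwargs": {
  "motion": [0.45,-0.186,-0.416,0.1,0,0,-0.09,0.45,-0.186,-0.416,0.1,0,0,-0.18,0.45,-0.186,-0.416,0.1,0,0,-0.27,0.45,-0.186,-0.416,0.1,0,0,-0.36,0.45,-0.186,-0.416,0.1,0,0,-0.45,0.45,-0.186,-0.416,0.1,0,0,-0.54,0.45,-0.186,-0.416,0.1,0,0,-0.63,0.45,-0.186,-0.416,0.1,0,0,-0.69]
}}

```text
t: 17.35
tool_pos: [0.5284, 0.2239, 0.225]
orientation: [-2.716, -1.576, 0.008]
force: [-0.5, 0.0, -0.7]
opening: 0.0416
```

```bash
python3 - <<'E'
from go import *
plan([(.5296,.2238,.17,16)],half=1)
E
```

```text
t 17.35 pos [0.5284 0.2239 0.225 ] yth -29.74 tilt 0.0052 q1 0.31 q6 0.83 F [-0.5  0.  -0.7] op 0.0416
-> (0.5296, 0.2238, 0.17, 16) shift [0.0015, 0.0026, 0.11] turn [-0.0032, 0.0012, -0.5082] dist 0.055 turn 45.7
```

{"fn": "jog_arm", "kwargs": {
  "motion": [0.45,0.001,0.002,0.02,0,0,-0.09,0.45,0.001,0.002,0.04,0,0,-0.18,0.45,0.001,0.002,0.06,0,0,-0.27,0.45,0.001,0.002,0.08,0,0,-0.36,0.45,0.001,0.002,0.11,0,0,-0.45,0.45,0.001,0.002,0.11,0,0,-0.508,0.45,0.001,0.002,0.11,0,0,-0.508,0.45,0.001,0.002,0.11,0,0,-0.508]
}}

```text
t: 18.15
tool_pos: [0.5285, 0.2235, 0.1687]
orientation: [-1.892, -2.502, 0.009]
force: [0.2, -0.5, 0.8]
opening: 0.0416
```

```bash
python3 - <<'E'
from go import *
plan([(.5296,.2238,.125,16),(.5296,.2238,.087,16)],half=1)
s=read_state()["tool_pos"]
c=cam("scene");crop(c,340,185,480,315,5,"s11",[s,(.5296,.2238,.125),(.5296,.2238,.102)])
E
```

```text
t 18.15 pos [0.5285 0.2235 0.1687] yth 15.81 tilt 0.0073 q1 0.31 q6 0.03 F [ 0.2 -0.5  0.8] op 0.0416
-> (0.5296, 0.2238, 0.125, 16) shift [-0.0001, 0.0029, 0.0874] turn [-0.0046, -0.0001, -0.0021] dist 0.044 turn 0.5
-> (0.5296, 0.2238, 0.087, 16) shift [-0.0001, 0.0035, 0.1634] turn [-0.0046, -0.0001, -0.0021] dist 0.082 turn 0.5
```

View pics/s11.png

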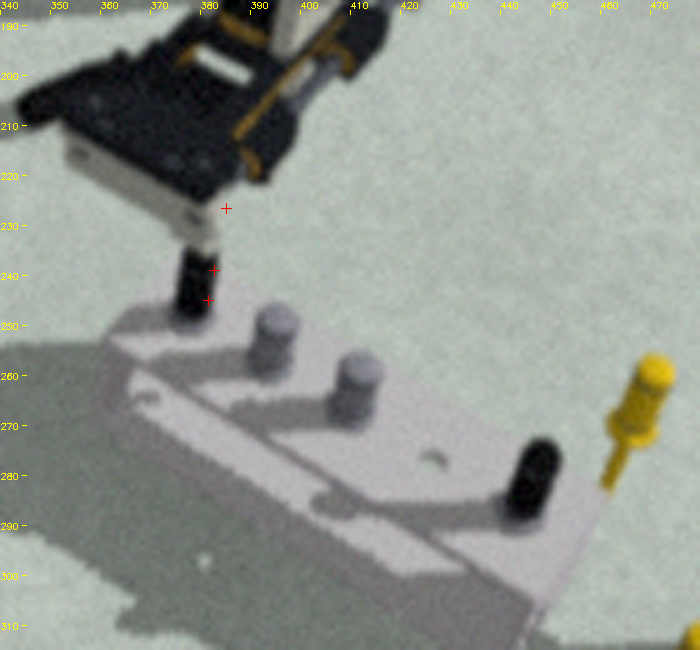

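```bash
python3 - <<'E'
from go import *
s=read_state()["tool_pos"]
c=cam("scene");crop(c,340,185,480,315,5,"s12",[])
c=cam("top");crop(c,190,180,290,250,7,"t12",[])
E
```

```text
(no output)
```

View pics/s12.png

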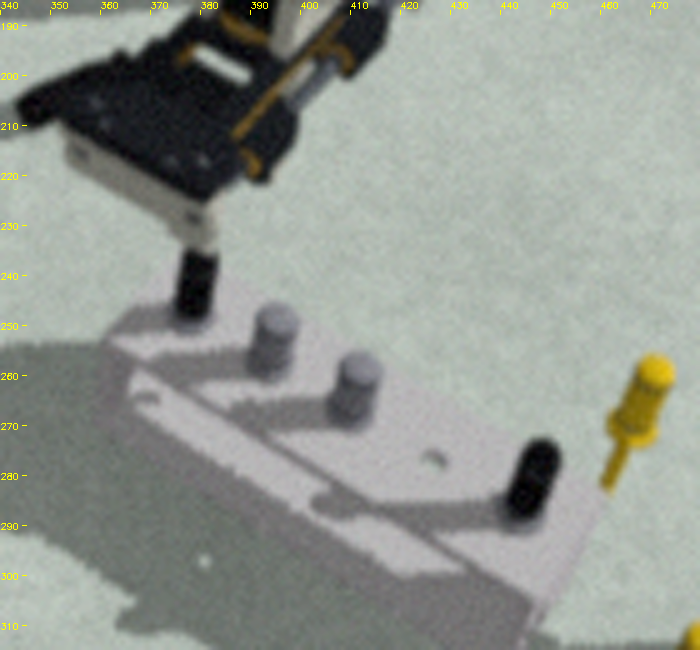

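View pics/t12.png

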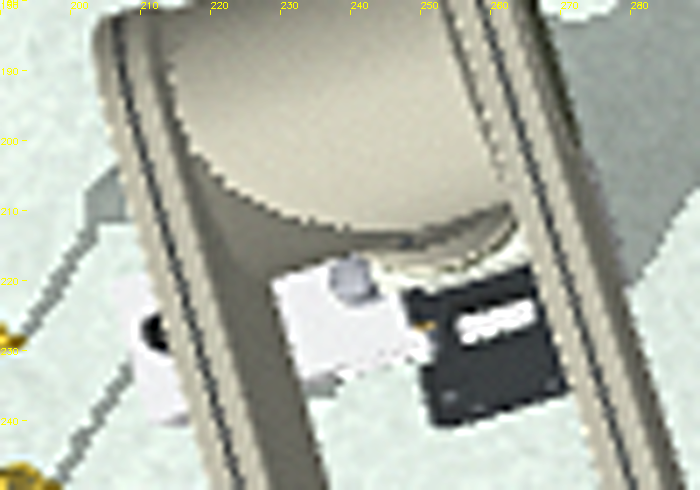

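```bash
python3 - <<'E'
from fit import *
C=[cam("top"),cam("scene")]
ZT=[.125,.113,.113,.125]; Y=[.088,0,-.044,-.088]
loc=np.array([[0,y,z] for y,z in zip(Y,ZT)])
sc=[(544,452),(359,365),(277,317)]
os=[(1,340+sc[i][0]/5-.5,185+sc[i][1]/5-.5,i) for i in range(3)]
ot=[(0,190+160/7-.5,180+331/7-.5,0),(0,190+349/7-.5,180+277/7-.5,1)]
for o in(os,ot,ot+os):
    x,r=fit(loc,o,C,[.5,.25,0.2]); print(np.round(x[:2],4),np.degrees(x[2]),np.round(r,2).tolist())
    for yy in Y: print("   ",np.round([x[0]-np.sin(x[2])*yy,x[1]+np.cos(x[2])*yy],4))
x0,y0,th=x
print([p(C[1],(x0+np.sin(th)*.088,y0-np.cos(th)*.088,z)) for z in (.079,.125)])
E
```

```text
[0.5043 0.2969] 16.745963362410016 [[-0.2, -0.09], [0.29, 0.08], [-0.09, 0.03]]
    [0.479  0.3812]
    [0.5043 0.2969]
    [0.517  0.2548]
    [0.5297 0.2126]
[0.5037 0.2997] 16.2117315288812 [[-0.19, 0.05], [0.19, -0.06]]
    [0.4791 0.3842]
    [0.5037 0.2997]
    [0.516  0.2574]
    [0.5283 0.2152]
[0.5043 0.2976] 16.594700318791062 [[0.51, 0.03], [0.83, -0.25], [0.01, 0.21], [0.52, 0.29], [0.16, 0.2]]
    [0.4792 0.382 ]
    [0.5043 0.2976]
    [0.5169 0.2555]
    [0.5294 0.2133]
[array([377.30697739, 247.49127313]), array([379.39897373, 235.54399888])]
```

```bash
python3 - <<'E'
from go import *
plan([(.5292,.2133,.15,16.5),(.5292,.2133,.087,16.5)],half=1)
E
```

```text
t 18.40 pos [0.5293 0.2238 0.1701] yth 15.92 tilt 0.0050 q1 0.31 q6 0.03 F [ 0.1  0.2 -0.5] op 0.0417
-> (0.5292, 0.2133, 0.15, 16.5) shift [-0.0201, -0.0057, 0.0403] turn [-0.0032, -0.0002, -0.0064] dist 0.023 turn 0.6
-> (0.5292, 0.2133, 0.087, 16.5) shift [-0.0201, -0.0051, 0.1663] turn [-0.0032, -0.0002, -0.0064] dist 0.084 turn 0.6
```

{"fn": "jog_arm", "kwargs": {
  "motion": [0.45,-0.02,-0.005,0.02,-0.003,0,-0.006,0.45,-0.02,-0.005,0.04,-0.003,0,-0.006,0.45,-0.02,-0.005,0.08,-0.003,0,-0.006,0.45,-0.02,-0.005,0.13,-0.003,0,-0.006,0.45,-0.02,-0.005,0.166,-0.003,0,-0.006,0.45,-0.02,-0.005,0.166,-0.003,0,-0.006,0.45,-0.02,-0.005,0.166,-0.003,0,-0.006],
  "grip_force": 15
}}

```text
t: 19.1
tool_pos: [0.5287, 0.2131, 0.0866]
orientation: [-1.88, -2.515, 0.002]
force: [0.7, 0.2, 0.8]
opening: 0.0421
```

```bash
python3 - <<'E'
from go import *
plan([(.5292,.2133,.087,16.5)],half=1)
c=cam("scene");crop(c,340,185,480,315,5,"s13",[])
E
```

```text
t 19.10 pos [0.5287 0.2131 0.0866] yth 16.44 tilt 0.0016 q1 0.29 q6 0.01 F [0.7 0.2 0.8] op 0.0421
-> (0.5292, 0.2133, 0.087, 16.5) shift [0.0002, 0.001, -0.0007] turn [-0.001, -0.0002, -0.0007] dist 0.001 turn 0.1
```

View pics/s13.png

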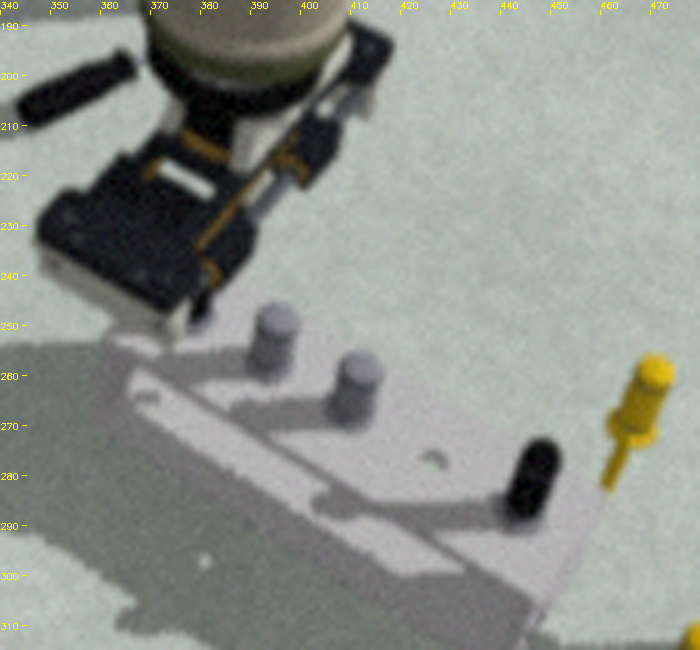

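Straddled. Close and lift.

{"fn": "jog_arm", "kwargs": {
  "motion": [0.1,0,0,0,0,0,0,0.1,0,0,0,0,0,0,0.1,0,0,0,0,0,0,0.1,0,0,0,0,0,0,0.1,0,0,-0.03,0,0,0,0.1,0,0,-0.1,0,0,0,0.1,0,0,-0.2,0,0,0,0.1,0,0,-0.28,0,0,0],
  "grip_force": 20
}}

```text
t: 19.95
tool_pos: [0.5296, 0.2134, 0.2313]
orientation: [1.88, 2.516, 0.003]
force: [1.3, 0.3, -0.2]
opening: 0.018
```

```bash
python3 - <<'E'
from go import *
c0=np.array([.615,.0127])
for a in (70.2,160.2,-19.8,-109.8): print(a,np.round(c0+.04*np.array([np.cos(np.radians(a)),np.sin(np.radians(a))]),4))
plan([(.6286,.0503,.235,-19.8)],half=1)
c=cam("scene");crop(c,340,135,480,295,4,"s14",[read_state()["tool_pos"]])
E
```

```text
70.2 [0.6285 0.0503]
160.2 [0.5774 0.0262]
-19.8 [ 0.6526 -0.0008]
-109.8 [ 0.6015 -0.0249]
t 19.95 pos [0.5296 0.2134 0.2313] yth 16.45 tilt 0.0020 q1 0.29 q6 0.01 F [ 1.3  0.3 -0.2] op 0.0180
-> (0.6286, 0.0503, 0.235, -19.8) shift [-0.3688, 0.0975, -0.0074] turn [0.0012, -0.0006, 0.4027] dist 0.191 turn 36.2
```

View pics/s14.png

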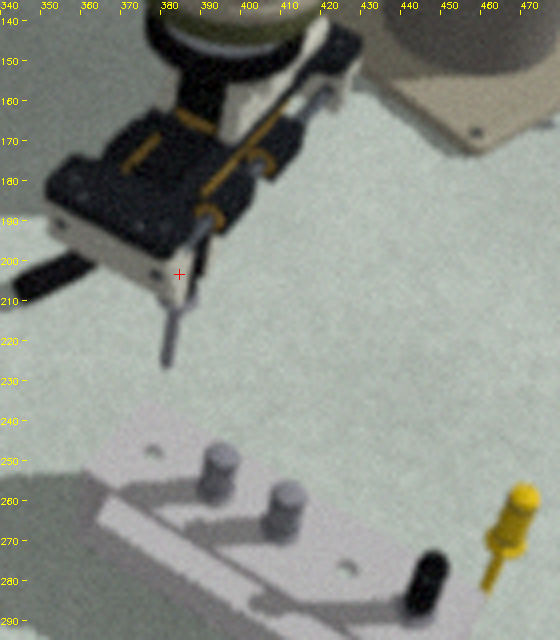

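{"fn": "jog_arm", "kwargs": {
  "motion": [0.1,-0.04,0.01,-0.005,0,0,0.08,0.1,-0.1,0.025,-0.007,0,0,0.16,0.1,-0.17,0.045,-0.007,0,0,0.24,0.1,-0.24,0.063,-0.007,0,0,0.32,0.1,-0.3,0.079,-0.007,0,0,0.37,0.1,-0.35,0.093,-0.007,0,0,0.403,0.1,-0.369,0.098,-0.007,0,0,0.403,0.1,-0.369,0.098,-0.007,0,0,0.403]
}}

```text
t: 20.8
tool_pos: [0.6321, 0.0504, 0.2438]
orientation: [2.568, 1.804, 0.019]
force: [-0.4, 1.1, -0.7]
opening: 0.0174
```

```bash
python3 - <<'E'
from go import *
c=cam("scene")
plan([(.6286,.0503,.21,-19.8)],half=1)
s=read_state()["tool_pos"]; print(p(c,s-[0,0,.072]),p(c,s-[0,0,.012]))
crop(c,250,135,350,245,6,"s15",[s-[0,0,.072],(.6286,.0503,.121)])
crop(c,250,135,350,245,6,"s15n",[])
c=cam("top");crop(c,280,135,380,235,6,"t15",[])
E
```

```text
t 20.85 pos [0.6317 0.0515 0.2438] yth -19.77 tilt 0.0125 q1 -0.00 q6 0.34 F [ 0.2 -0.3 -0.9] op 0.0178
-> (0.6286, 0.0503, 0.21, -19.8) shift [-0.0048, -0.0057, 0.0674] turn [0.0061, -0.0052, 0.0003] dist 0.034 turn 0.7
[302.96646533 198.60872403] [302.62527773 180.46173661]
```

View pics/s15.png

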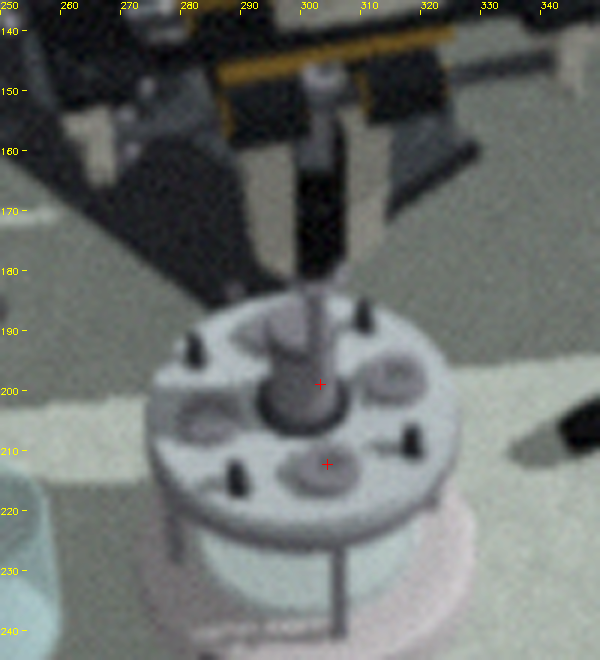

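View pics/s15n.png

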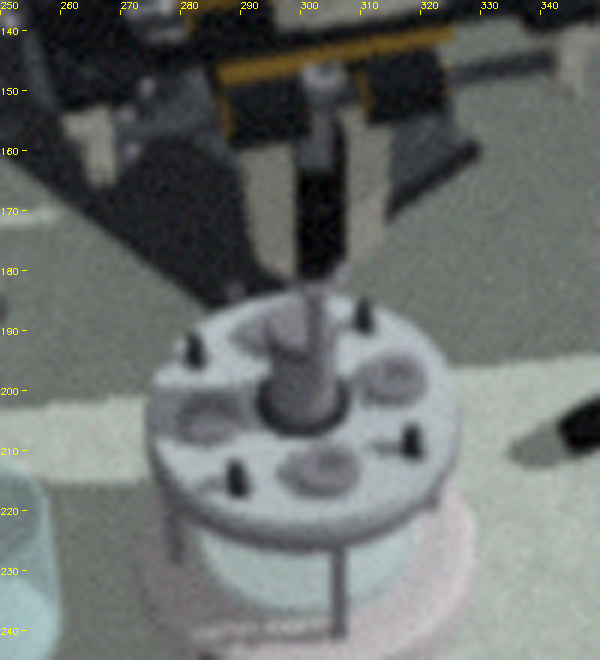

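View pics/t15.png

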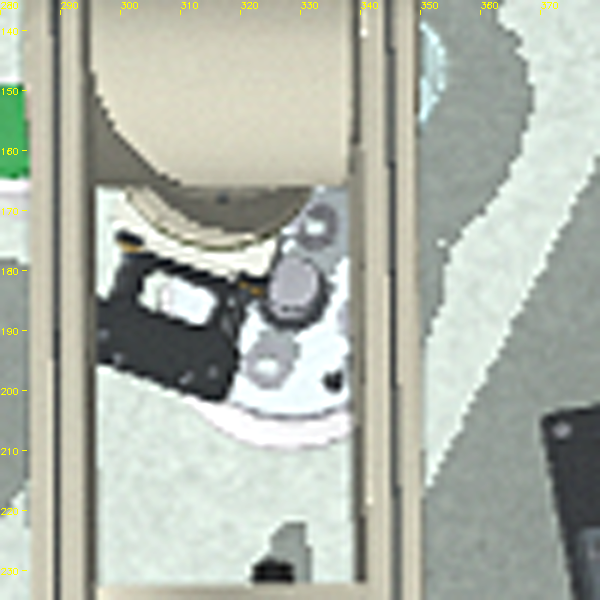

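```bash
cat > plate.py <<'E'
from fit import *
loc=np.array([[.04*np.cos(k*np.pi/2+np.pi/4),.04*np.sin(k*np.pi/2+np.pi/4),.121] for k in range(4)]+[[0,0,.165]])
E
python3 - <<'E'
from plate import *
C=[cam("top"),cam("scene")]
def P(x): c,s=np.cos(x[2]),np.sin(x[2]); return np.c_[x[0]+c*loc[:,0]-s*loc[:,1],x[1]+s*loc[:,0]+c*loc[:,1],loc[:,2]]
def match(k,x0,y0,sc,l,x):
    Q=np.array([p(C[k],q) for q in P(x)]); o=[]
    for a,b in l:
        u=np.array([x0+a/sc-.5,y0+b/sc-.5]); o.append((k,u[0],u[1],int(np.argmin(np.linalg.norm(Q-u,axis=1)))))
    return o
x0=[.615,.0127,np.radians(25.2)]
so=match(1,250,135,6,[(319,467),(206,416),(391,378)],x0)
to=match(0,280,135,6,[(268,358),(315,227)],x0); so+=[(1,250+302/6-.5,135+331/6-.5,4)] if 0 else []
for o in(so,to,so+to):
    x,r=fit(loc,o,C,x0); print(np.round(x[:2],4),np.degrees(x[2]),np.round(r,2).tolist(),[q[3] for q in o])
E
```

```text
[0.6171 0.0126] 24.312649566982195 [[0.38, 0.07], [-0.49, -0.21], [0.1, 0.12]] [0, 3, 1]
[0.6153 0.0141] 24.646388880521982 [[-0.23, 0.66], [0.24, -0.67]] [1, 3]
[0.6166 0.0131] 24.137309584499874 [[0.61, 0.11], [-0.23, -0.22], [0.39, 0.18], [-0.02, 0.21], [0.66, -1.03]] [0, 3, 1, 1, 3]
```

```bash
python3 - <<'E'
from go import *
plan([(.629,.0503,.2,-20)],half=1)
E
```

```text
t 21.00 pos [0.6314 0.0526 0.2438] yth -19.70 tilt 0.0128 q1 -0.00 q6 0.34 F [-0.7  0.4 -0.6] op 0.0172
-> (0.629, 0.0503, 0.2, -20) shift [-0.0067, -0.0038, 0.0876] turn [0.0062, -0.0052, 0.0034] dist 0.044 turn 0.8
```

{"fn": "jog_arm", "kwargs": {
  "motion": [0.1,-0.007,-0.004,0.03,0.006,-0.005,0.003,0.1,-0.007,-0.004,0.06,0.006,-0.005,0.003,0.1,-0.007,-0.004,0.088,0.006,-0.005,0.003,0.1,-0.007,-0.004,0.088,0.006,-0.005,0.003,0.1,-0.007,-0.004,0.088,0.006,-0.005,0.003]
}}

```text
t: 21.5
tool_pos: [0.6282, 0.0503, 0.1987]
orientation: [-2.572, -1.802, 0.002]
force: [-0.1, 0.5, -0.6]
opening: 0.0176
```

```bash
python3 - <<'E'
from go import *
c=cam("scene")
plan([(.629,.0503,.2,-20),(.629,.0503,.133,-20)],half=1)
s=read_state()["tool_pos"]; print(p(c,s-[0,0,.072]),p(c,s-[0,0,.012]))
crop(c,260,155,340,235,8,"s16",[])
E
```

```text
t 21.55 pos [0.6288 0.0502 0.1997] yth -19.96 tilt 0.0003 q1 -0.00 q6 0.35 F [-0.7  0.6 -0.1] op 0.0176
-> (0.629, 0.0503, 0.2, -20) shift [0.0003, 0.0003, -0.0006] turn [0.0001, -0.0002, 0.0004] dist 0.000 turn 0.0
-> (0.629, 0.0503, 0.133, -20) shift [0.0002, 0.0002, 0.1334] turn [0.0001, -0.0002, 0.0004] dist 0.067 turn 0.0
[303.88044039 210.18297788] [303.58768629 193.0900566 ]
```

View pics/s16.png

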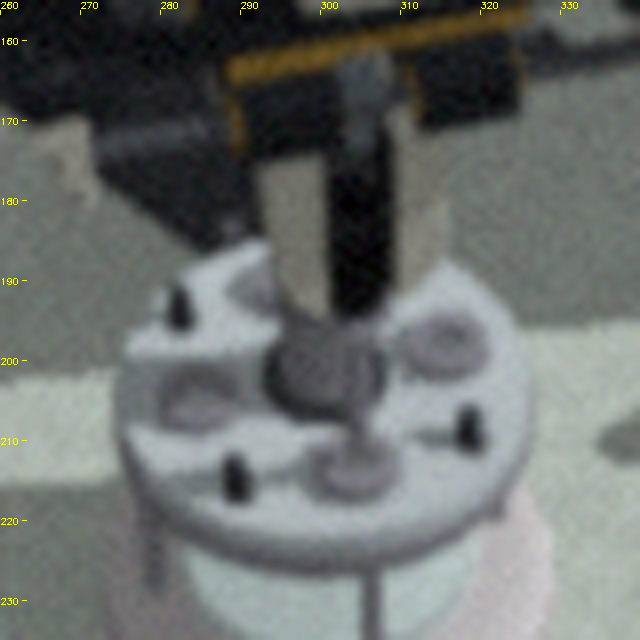

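{"fn": "jog_arm", "kwargs": {
  "motion": [0.1,0,0,0.01,0,0,0,0.1,0,0,0.02,0,0,0,0.1,0,0,0.03,0,0,0,0.1,0,0,0.04,0,0,0,0.1,0,0,0.05,0,0,0,0.1,0,0,0.05,0,0,0]
}}

```text
t: 22.15
tool_pos: [0.6282, 0.0502, 0.1734]
orientation: [-2.572, -1.802, 0.002]
force: [0.2, 0.4, -0.5]
opening: 0.0176
```

{"fn": "jog_arm", "kwargs": {
  "motion": [0.1,0,0,0.02,0,0,0,0.1,0,0,0.04,0,0,0,0.1,0,0,0.06,0,0,0,0.1,0,0,0.07,0,0,0,0.1,0,0,0.076,0,0,0,0.1,0,0,0.081,0,0,0,0.1,0,0,0.085,0,0,0,0.1,0,0,0.085,0,0,0]
}}

```text
t: 22.95
tool_pos: [0.6282, 0.0504, 0.1332]
orientation: [-2.572, -1.802, 0.001]
force: [-7.8, 0.4, 11.5]
opening: 0.0174
```

{"fn": "jog_arm", "kwargs": {
  "motion": [0.4,0,0,0,0,0,0,0.4,0,0,0,0,0,0,0.4,0,0,0,0,0,0,0.4,0,0,-0.05,0,0,0,0.4,0,0,-0.14,0,0,0,0.4,0,0,-0.22,0,0,0,0.4,0,0,-0.22,0,0,0]
}}

```text
t: 23.65
tool_pos: [0.6317, 0.0503, 0.2512]
orientation: [2.568, 1.8, 0.014]
force: [0.4, 0.2, 0.4]
opening: 0.0371
```

```bash
python3 - <<'E'
from go import *
c=cam("scene")
crop(c,260,135,340,235,7,"s17",[]);crop(c,340,205,480,325,5,"s17r",[])
c=cam("top");crop(c,170,180,290,265,6,"t17")
E
```

```text
(no output)
```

View pics/s17.png

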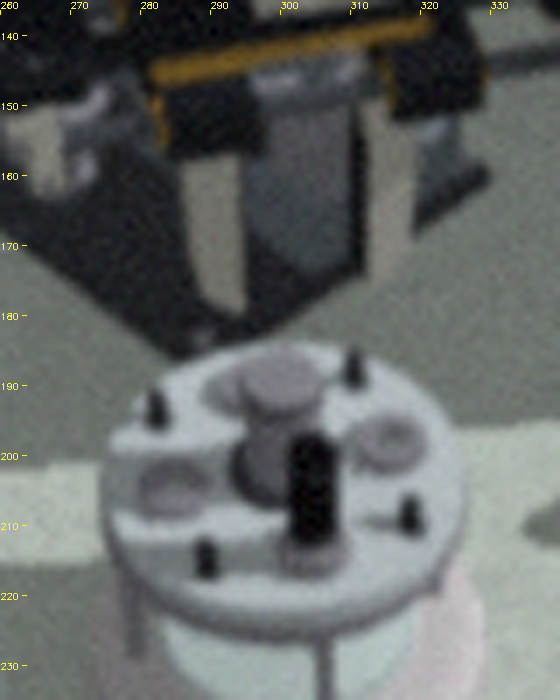

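View pics/s17r.png

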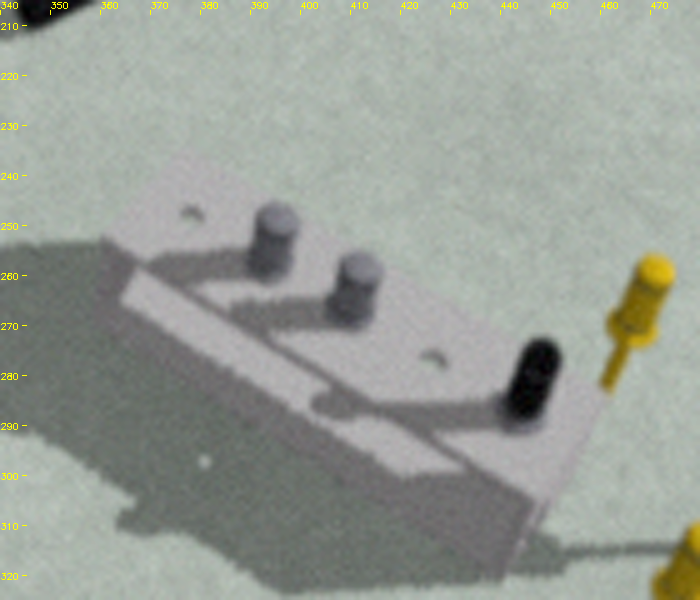

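View pics/t17.png

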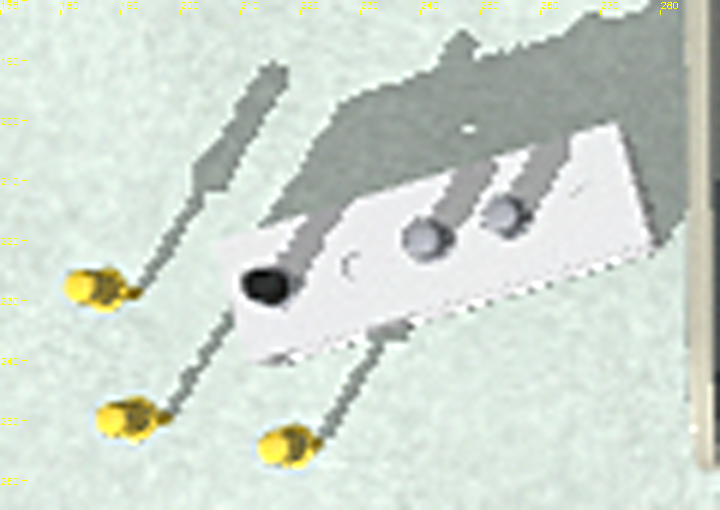

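```bash
cat > rack.py <<'E'
from go import *
from fit import fit
def rackfit(top,sc,x0=(.504,.2975,.29)):
    # entries: (pixel u, v, kind,slot) kind z
    C=[cam("top"),cam("scene")]
    obs=[];L=[]
    for k,l in ((0,top),(1,sc)):
        for u,v,y,z in l: L.append([0,y,z]); obs.append((k,u,v,len(L)-1))
    x,r=fit(np.array(L),obs,C,x0); print(np.round(x[:2],4),np.degrees(x[2]),np.round(r,2).tolist())
    for yy in (.088,.044,0,-.044,-.088): print("   ",yy,np.round([x[0]-np.sin(x[2])*yy,x[1]+np.cos(x[2])*yy],4))
E
python3 - <<'E'
from rack import *
t=[(259,285,.088,.125),(421,238,0,.113),(502,214,-.044,.113)]
s=[(544,352,.088,.125),(361,264,0,.113),(278,216,-.044,.113),(193,213,-.088,.075),(434,360,.044,.075)]
t=[(170+a/6-.5,180+b/6-.5,y,z) for a,b,y,z in t]; s=[(340+a/5-.5,205+b/5-.5,y,z) for a,b,y,z in s]
rackfit(t,s); rackfit(t,[]); rackfit([],s)
plan([(.5169,.2555,.2,16.5)],half=1)
E
```

```text
[0.5028 0.2971] 15.770715142781173 [[0.25, -0.1], [0.69, 0.11], [0.42, 0.23], [0.03, 0.09], [0.43, 0.02], [0.42, -0.23], [-0.36, 0.63], [-0.11, 0.49]]
    0.088 [0.4789 0.3818]
    0.044 [0.4909 0.3394]
    0 [0.5028 0.2971]
    -0.044 [0.5148 0.2548]
    -0.088 [0.5268 0.2124]
[0.5032 0.2986] 16.306714453519266 [[-0.14, 0.02], [0.23, -0.01], [-0.08, -0.01]]
    0.088 [0.4785 0.383 ]
    0.044 [0.4909 0.3408]
    0 [0.5032 0.2986]
    -0.044 [0.5156 0.2564]
    -0.088 [0.528  0.2141]
[0.5026 0.2966] 15.620642117676782 [[-0.13, -0.05], [0.35, -0.18], [0.37, -0.45], [-0.38, 0.38], [-0.22, 0.32]]
    0.088 [0.4789 0.3813]
    0.044 [0.4908 0.339 ]
    0 [0.5026 0.2966]
    -0.044 [0.5145 0.2542]
    -0.088 [0.5263 0.2118]
t 24.05 pos [0.6276 0.0504 0.2414] yth -19.96 tilt 0.0037 q1 -0.00 q6 0.35 F [-0.  -0.6 -0.8] op 0.0373
-> (0.5169, 0.2555, 0.2, 16.5) shift [0.3102, -0.3477, 0.0838] turn [-0.0024, -0.0002, -0.4051] dist 0.237 turn 36.5
```

{"fn": "jog_arm", "kwargs": {
  "motion": [0.45,0.03,-0.03,0,0,0,-0.05,0.45,0.1,-0.11,0.01,0,0,-0.13,0.45,0.17,-0.19,0.03,0,0,-0.21,0.45,0.23,-0.26,0.05,0,0,-0.29,0.45,0.29,-0.32,0.07,0,0,-0.37,0.45,0.31,-0.347,0.1,-0.002,0,-0.4,0.45,0.31,-0.349,0.12,-0.002,0,-0.4,0.45,0.31,-0.349,0.12,-0.002,0,-0.4]
}}

```text
t: 24.85
tool_pos: [0.5148, 0.255, 0.1794]
orientation: [-1.889, -2.508, 0.006]
force: [0.6, -0.7, -0.5]
opening: 0.0424
```

```bash
python3 - <<'E'
from go import *
plan([(.5152,.2553,.14,16),(.5152,.2553,.082,16)],half=1)
E
```

```text
t 24.85 pos [0.5148 0.255  0.1794] yth 16.03 tilt 0.0045 q1 0.37 q6 0.09 F [ 0.6 -0.7 -0.5] op 0.0424
-> (0.5152, 0.2553, 0.14, 16) shift [0.0003, 0.0012, 0.0789] turn [-0.0029, 0.0003, 0.0004] dist 0.039 turn 0.3
-> (0.5152, 0.2553, 0.082, 16) shift [0.0004, 0.0017, 0.1949] turn [-0.0029, 0.0003, 0.0004] dist 0.097 turn 0.3
```

```bash
python3 - <<'E'
from go import *
c=cam("scene");crop(c,340,185,480,325,5,"s18",[(.5152,.2555,.113),(.5152,.2555,.096)])
E
```

```text
(no output)
```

View pics/s18.png

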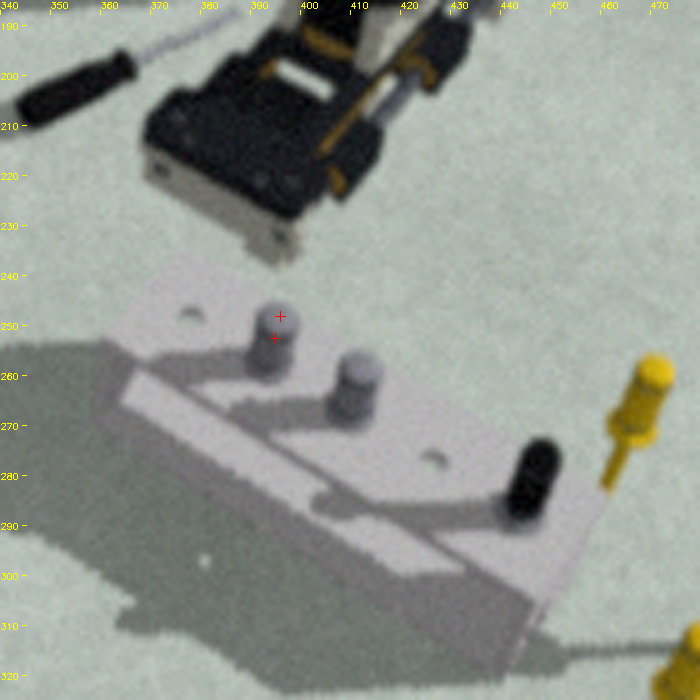

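Rack unchanged; markers on the plug. Descend, grasp, lift.

{"fn": "jog_arm", "kwargs": {
  "motion": [0.45,0,0.001,0.04,-0.003,0,0,0.45,0,0.001,0.1,-0.003,0,0,0.45,0,0.002,0.16,-0.003,0,0,0.45,0,0.002,0.195,-0.003,0,0,0.45,0,0.002,0.195,-0.003,0,0,0.1,0,0.002,0.195,-0.003,0,0,0.1,0,0.002,0.195,-0.003,0,0,0.1,0,0.002,0.195,-0.003,0,0]
}}

```text
t: 25.7
tool_pos: [0.5179, 0.255, 0.0852]
orientation: [1.891, 2.506, 0.006]
force: [-3.8, -0.8, 2.5]
opening: 0.0222
```

{"fn": "jog_arm", "kwargs": {
  "motion": [0.1,0,0,0,0,0,0,0.1,0,0,-0.03,0,0,0,0.1,0,0,-0.1,0,0,0,0.1,0,0,-0.2,0,0,0,0.1,0,0,-0.27,0,0,0,0.1,0,0,-0.29,0,0,0]
}}

```text
t: 26.3
tool_pos: [0.5198, 0.256, 0.2377]
orientation: [1.887, 2.501, 0.019]
force: [1.4, 0.1, -0.5]
opening: 0.0192
```

```bash
python3 - <<'E'
from go import *
c0=np.array([.6155,.0126])
for a in (69.7,159.7,-20.3,-110.3): print(a,np.round(c0+.04*np.array([np.cos(np.radians(a)),np.sin(np.radians(a))]),4))
plan([(.578,.0265,.225,69.7)],half=1)
c=cam("scene");crop(c,340,165,480,305,4,"s19",[])
E
```

```text
69.7 [0.6294 0.0501]
159.7 [0.578  0.0265]
-20.3 [ 0.653  -0.0013]
-110.3 [ 0.6016 -0.0249]
t 26.30 pos [0.5198 0.256  0.2377] yth 15.94 tilt 0.0149 q1 0.37 q6 0.09 F [ 1.4  0.1 -0.5] op 0.0192
-> (0.578, 0.0265, 0.225, 69.7) shift [-0.4733, -0.0145, 0.0247] turn [0.009, 0.0039, -0.5973] dist 0.237 turn 53.8
```

View pics/s19.png

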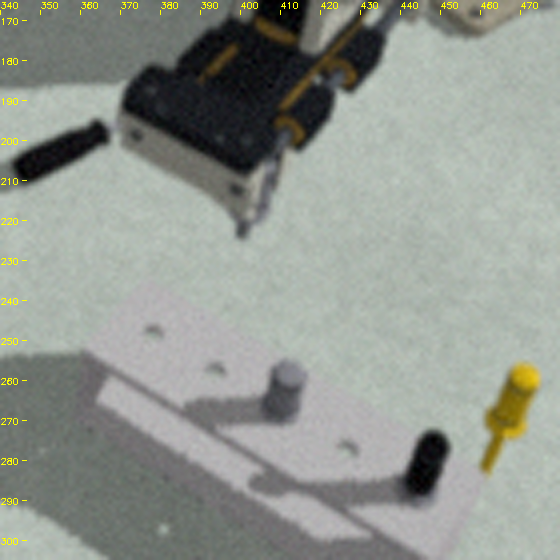

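{"fn": "jog_arm", "kwargs": {
  "motion": [0.1,-0.05,0,0,0,0,-0.08,0.1,-0.12,-0.003,0,0.002,0,-0.17,0.1,-0.2,-0.006,0.01,0.004,0,-0.26,0.1,-0.28,-0.01,0.02,0.006,0.002,-0.35,0.1,-0.36,-0.012,0.025,0.009,0.004,-0.44,0.1,-0.43,-0.014,0.025,0.009,0.004,-0.53,0.1,-0.473,-0.0145,0.025,0.009,0.004,-0.597,0.1,-0.473,-0.0145,0.025,0.009,0.004,-0.597]
}}

```text
t: 27.15
tool_pos: [0.5774, 0.0237, 0.2225]
orientation: [-0.555, -3.089, 0.002]
force: [-0.3, -0.3, 0.2]
opening: 0.0197
```

```bash
python3 - <<'E'
from go import *
plan([(.578,.0265,.165,69.7)],half=1)
E
```

```text
t 27.15 pos [0.5774 0.0237 0.2225] yth 69.63 tilt 0.0032 q1 -0.05 q6 -1.26 F [-0.3 -0.3  0.2] op 0.0197
-> (0.578, 0.0265, 0.165, 69.7) shift [0.0006, 0.0058, 0.1151] turn [-0.0013, -0.0016, -0.0007] dist 0.058 turn 0.2
```

{"fn": "jog_arm", "kwargs": {
  "motion": [0.1,0,0.006,0.03,-0.001,-0.001,0,0.1,0,0.006,0.07,-0.001,-0.001,0,0.1,0,0.006,0.1,-0.001,-0.001,0,0.1,0,0.006,0.115,-0.001,-0.001,0,0.1,0,0.006,0.115,-0.001,-0.001,0]
}}

```text
t: 27.65
tool_pos: [0.5769, 0.0273, 0.1629]
orientation: [-0.554, -3.088, 0.001]
force: [-0.0, -0.9, -0.4]
opening: 0.0193
```

```bash
python3 - <<'E'
from go import *
plan([(.578,.0265,.165,69.7)],half=1)
s=read_state()["tool_pos"]
c=cam("scene");crop(c,260,135,350,235,7,"s20",[(.578,.0265,.121)])
print(p(c,s-[0,0,.034]))
c=cam("top");crop(c,280,135,380,235,6,"t20",[])
E
```

```text
t 27.65 pos [0.5769 0.0273 0.1629] yth 69.66 tilt 0.0044 q1 -0.04 q6 -1.26 F [-0.  -0.9 -0.4] op 0.0193
-> (0.578, 0.0265, 0.165, 69.7) shift [-0.0026, -0.0008, -0.0043] turn [-0.0009, -0.0027, -0.0005] dist 0.003 turn 0.3
[315.82919077 195.12819383]
```

View pics/s20.png

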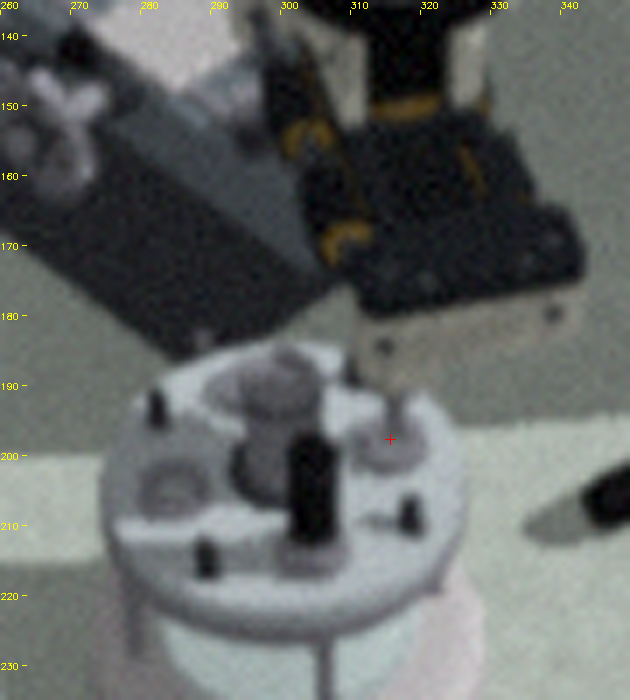

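View pics/t20.png

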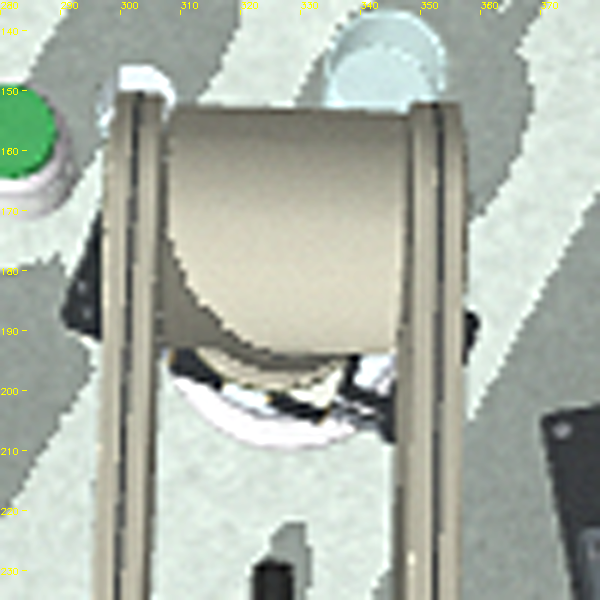

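{"fn": "jog_arm", "kwargs": {
  "motion": [0.1,-0.003,-0.001,0.004,0,-0.003,0,0.1,-0.003,-0.001,0.012,0,-0.003,0,0.1,-0.003,-0.001,0.02,0,-0.003,0,0.1,-0.003,-0.001,0.03,0,-0.003,0,0.1,-0.003,-0.001,0.04,0,-0.003,0,0.1,-0.003,-0.001,0.05,0,-0.003,0,0.1,-0.003,-0.001,0.056,0,-0.003,0]
}}

```text
t: 28.45
tool_pos: [0.5793, 0.026, 0.1364]
orientation: [0.555, 3.089, -0.002]
force: [-1.4, 0.1, 0.2]
opening: 0.0192
```

{"fn": "jog_arm", "kwargs": {
  "motion": [0.1,0,0,0.004,0,0,0,0.1,0,0,0.008,0,0,0,0.1,0,0,0.012,0,0,0,0.1,0,0,0.014,0,0,0,0.1,0,0,0.014,0,0,0]
}}

```text
t: 28.95
tool_pos: [0.5797, 0.0259, 0.1309]
orientation: [0.554, 3.088, -0.002]
force: [-4.1, 0.8, 7.8]
opening: 0.0191
```

{"fn": "jog_arm", "kwargs": {
  "motion": [0.4,0,0,0,0,0,0,0.4,0,0,0,0,0,0,0.4,0,0,0,0,0,0,0.4,0,0,-0.05,0,0,0,0.4,0,0,-0.14,0,0,0,0.4,0,0,-0.2,0,0,0,0.4,0,0,-0.2,0,0,0]
}}

```text
t: 29.65
tool_pos: [0.5822, 0.026, 0.237]
orientation: [0.553, 3.079, 0.0]
force: [0.9, 0.1, 0.6]
opening: 0.037
```

```bash
python3 - <<'E'
from go import *
plan([(.503,.2978,.19,16)],half=1)
c=cam("scene")
crop(c,260,135,350,235,7,"s21",[]);crop(c,340,205,480,325,5,"s21r",[(.503,.2978,.113),(.4789,.382,.125)])
E
```

```text
t 29.65 pos [0.5822 0.026  0.237 ] yth 69.65 tilt 0.0133 q1 -0.04 q6 -1.26 F [0.9 0.1 0.6] op 0.0370
-> (0.503, 0.2978, 0.19, 16) shift [0.3388, 0.4544, 0.0907] turn [0.0054, 0.0069, 0.5961] dist 0.287 turn 53.7
```

View pics/s21.png

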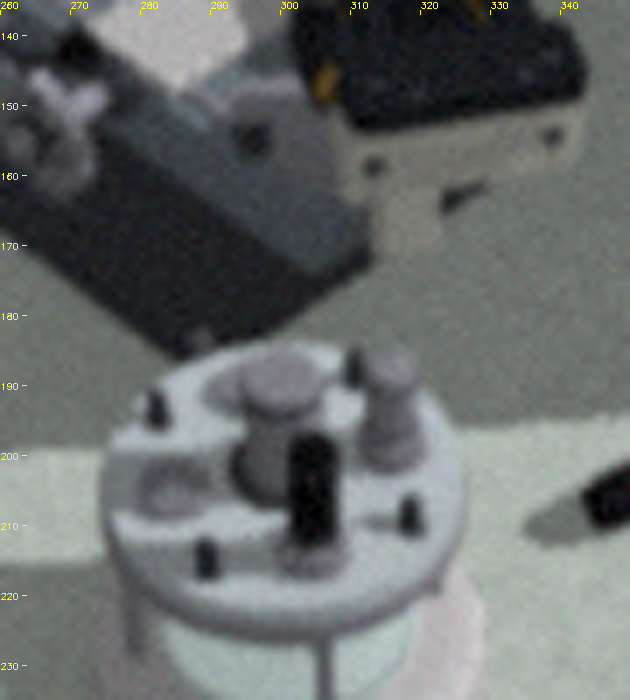

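View pics/s21r.png

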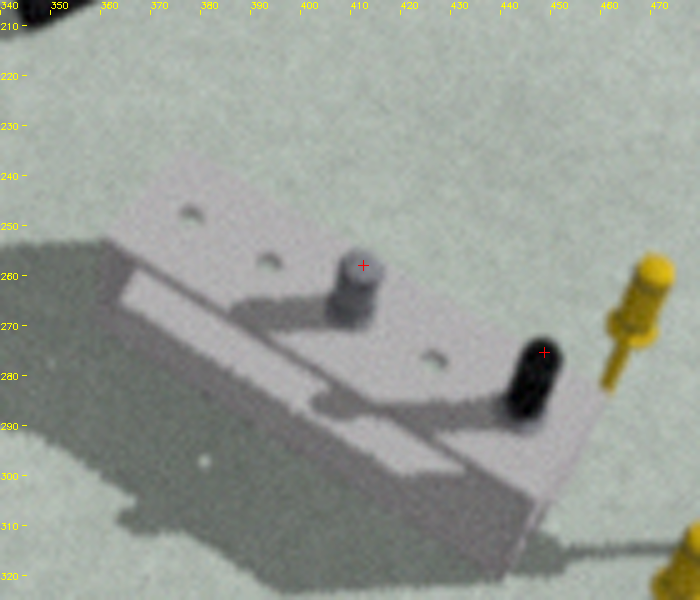

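{"fn": "jog_arm", "kwargs": {
  "motion": [0.45,0.03,0.04,0,0,0,0.08,0.45,0.09,0.12,0,0,0,0.17,0.45,0.15,0.2,0.02,0.002,0.002,0.26,0.45,0.21,0.28,0.04,0.004,0.004,0.35,0.45,0.27,0.36,0.06,0.005,0.007,0.44,0.45,0.32,0.43,0.08,0.005,0.007,0.53,0.45,0.339,0.454,0.09,0.005,0.007,0.596,0.45,0.339,0.454,0.09,0.005,0.007,0.596]
}}

```text
t: 30.5
tool_pos: [0.4984, 0.3001, 0.1841]
orientation: [-1.886, -2.505, 0.009]
force: [0.0, -0.7, -0.7]
opening: 0.0421
```

```bash
python3 - <<'E'
from go import *
plan([(.503,.2978,.083,16)],half=1)
c=cam("scene")
crop(c,340,185,480,325,5,"s22r",[(.503,.2978,.113),(.4789,.382,.125)])
E
```

```text
t 30.50 pos [0.4984 0.3001 0.1841] yth 16.05 tilt 0.0084 q1 0.45 q6 0.17 F [ 0.  -0.7 -0.7] op 0.0421
-> (0.503, 0.2978, 0.083, 16) shift [-0.0074, 0.0092, 0.202] turn [-0.0053, -0.0011, 0.0005] dist 0.101 turn 0.5
```

View pics/s22r.png

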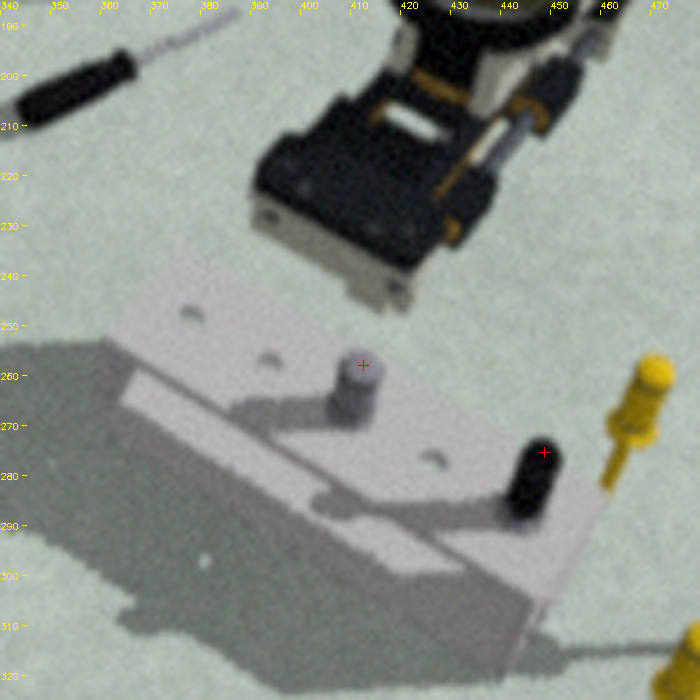

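{"fn": "jog_arm", "kwargs": {
  "motion": [0.45,-0.007,0.009,0.04,-0.005,-0.001,0,0.45,-0.007,0.009,0.08,-0.005,-0.001,0,0.45,-0.007,0.009,0.14,-0.005,-0.001,0,0.45,-0.007,0.009,0.19,-0.005,-0.001,0,0.45,-0.007,0.009,0.202,-0.005,-0.001,0,0.45,-0.007,0.009,0.202,-0.005,-0.001,0]
}}

```text
t: 31.15
tool_pos: [0.5036, 0.2947, 0.0827]
orientation: [-1.885, -2.513, 0.004]
force: [-0.1, 0.3, 1.0]
opening: 0.0424
```

```bash
python3 - <<'E'
from go import *
plan([(.503,.2978,.083,16)],half=1)
E
```

```text
t 31.15 pos [0.5036 0.2947 0.0827] yth 16.24 tilt 0.0026 q1 0.44 q6 0.16 F [-0.1  0.3  1. ] op 0.0424
-> (0.503, 0.2978, 0.083, 16) shift [0.0063, 0.0006, -0.0006] turn [-0.0013, 0.001, 0.0027] dist 0.003 turn 0.3
```

{"fn": "jog_arm", "kwargs": {
  "motion": [0.45,0.006,0.001,0,0,0,0,0.45,0.006,0.001,0,0,0,0,0.1,0.006,0.001,0,0,0,0,0.1,0.006,0.001,0,0,0,0,0.1,0.006,0.001,0,0,0,0,0.1,0.006,0.001,0,0,0,0,0.1,0.006,0.001,0,0,0,0]
}}

```text
t: 31.85
tool_pos: [0.5035, 0.2979, 0.083]
orientation: [1.885, 2.513, -0.003]
force: [0.1, 0.1, 2.4]
opening: 0.0195
```

{"fn": "jog_arm", "kwargs": {
  "motion": [0.1,0,0,-0.03,0,0,0,0.1,0,0,-0.1,0,0,0,0.1,0,0,-0.2,0,0,0,0.1,0,0,-0.28,0,0,0,0.1,0,0,-0.3,0,0,0,0.1,0,0,-0.3,0,0,0]
}}

```text
t: 32.45
tool_pos: [0.5049, 0.2988, 0.2366]
orientation: [1.884, 2.511, 0.004]
force: [-0.0, 0.2, -2.1]
opening: 0.0198
```

```bash
python3 - <<'E'
from go import *
plan([(.6016,-.0249,.235,-20.3)],half=1)
c=cam("scene")
crop(c,340,165,480,325,4,"s23r",[])
E
```

```text
t 32.45 pos [0.5049 0.2988 0.2366] yth 16.25 tilt 0.0040 q1 0.45 q6 0.16 F [-0.   0.2 -2.1] op 0.0198
-> (0.6016, -0.0249, 0.235, -20.3) shift [-0.6756, 0.0045, 0.0035] turn [0.0025, -0.0005, 0.4061] dist 0.338 turn 36.5
```

View pics/s23r.png

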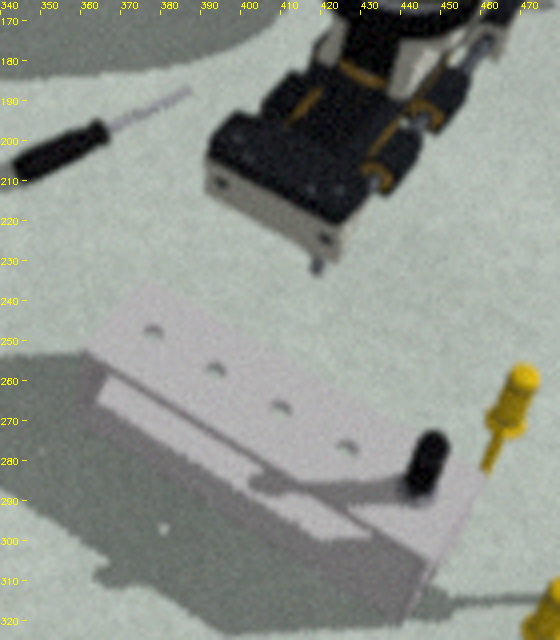

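{"fn": "jog_arm", "kwargs": {
  "motion": [0.1,-0.05,0,0,0,0,0.05,0.1,-0.13,0,0,0,0,0.1,0.1,-0.22,0,0,0,0,0.15,0.1,-0.31,0.002,0.002,0,0,0.2,0.1,-0.4,0.004,0.003,0.002,0,0.25,0.1,-0.49,0.0045,0.003,0.002,0,0.3,0.1,-0.57,0.0045,0.003,0.002,0,0.36,0.1,-0.64,0.0045,0.003,0.002,0,0.406]
}}

```text
t: 33.3
tool_pos: [0.5943, -0.0104, 0.2293]
orientation: [-2.579, -1.787, 0.011]
force: [1.0, 0.8, -0.4]
opening: 0.0197
```

{"fn": "jog_arm", "kwargs": {
  "motion": [0.1,-0.02,0,0,0,0,0,0.1,-0.02,0,0,0,0,0]
}}

```text
t: 33.5
tool_pos: [0.5888, -0.0211, 0.2261]
orientation: [-2.577, -1.783, 0.017]
force: [-0.1, 0.5, -0.6]
opening: 0.0196
```

```bash
python3 - <<'E'
from go import *
plan([(.6016,-.0249,.165,-20.3)],half=1)
E
```

```text
t 33.50 pos [ 0.5888 -0.0211  0.2261] yth -20.65 tilt 0.0134 q1 -0.12 q6 0.24 F [-0.1  0.5 -0.6] op 0.0196
-> (0.6016, -0.0249, 0.165, -20.3) shift [0.0024, 0.0281, 0.1219] turn [-0.008, 0.003, -0.0039] dist 0.063 turn 0.8
```

{"fn": "jog_arm", "kwargs": {
  "motion": [0.1,0.002,0.028,0.02,-0.008,0.003,-0.004,0.1,0.002,0.028,0.05,-0.008,0.003,-0.004,0.1,0.002,0.028,0.09,-0.008,0.003,-0.004,0.1,0.002,0.028,0.115,-0.008,0.003,-0.004,0.1,0.002,0.028,0.115,-0.008,0.003,-0.004,0.1,0.002,0.028,0.115,-0.008,0.003,-0.004]
}}

```text
t: 34.1
tool_pos: [0.6012, -0.0244, 0.168]
orientation: [-2.577, -1.796, 0.001]
force: [0.7, -0.2, -0.4]
opening: 0.0194
```

```bash
python3 - <<'E'
from go import *
plan([(.6016,-.0249,.165,-20.3)],half=1)
c=cam("scene");crop(c,260,135,350,235,7,"s24",[(.6016,-.0249,.121)])
c=cam("top");crop(c,280,135,380,235,6,"t24",[(.6016,-.0249,.121)])
E
```

```text
t 34.10 pos [ 0.6012 -0.0244  0.168 ] yth -20.23 tilt 0.0010 q1 -0.13 q6 0.23 F [ 0.7 -0.2 -0.4] op 0.0194
-> (0.6016, -0.0249, 0.165, -20.3) shift [-0.0006, 0.0011, 0.006] turn [-0.0006, 0.0002, 0.0008] dist 0.003 turn 0.1
```

View pics/s24.png

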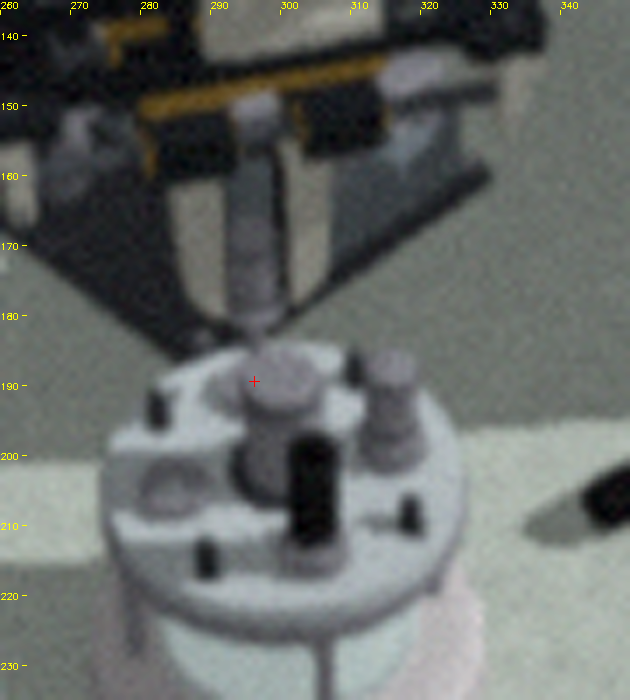

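View pics/t24.png

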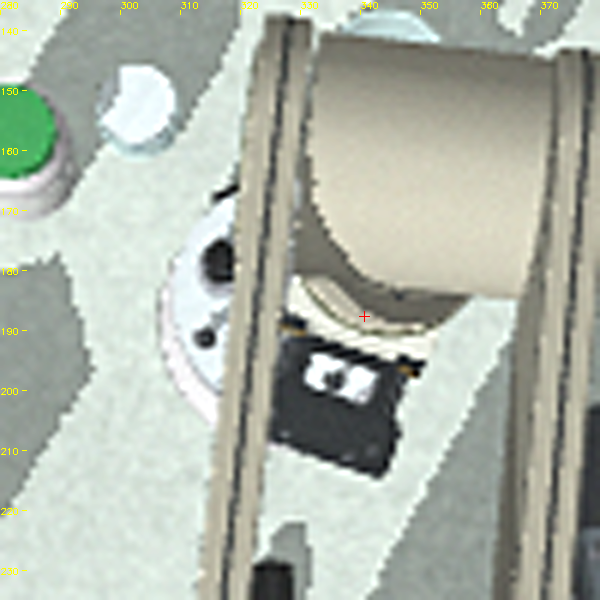

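{"fn": "jog_arm", "kwargs": {
  "motion": [0.1,0,0.001,0.01,0,0,0,0.1,0,0.001,0.02,0,0,0,0.1,0,0.001,0.03,0,0,0,0.1,0,0.001,0.04,0,0,0,0.1,0,0.001,0.05,0,0,0,0.1,0,0.001,0.06,0,0,0,0.1,0,0.001,0.066,0,0,0]
}}

```text
t: 34.9
tool_pos: [0.6023, -0.025, 0.1357]
orientation: [2.577, 1.796, 0.001]
force: [-0.5, -0.4, -0.9]
opening: 0.0195
```

{"fn": "jog_arm", "kwargs": {
  "motion": [0.1,0,0,0.005,0,0,0,0.1,0,0,0.009,0,0,0,0.1,0,0,0.013,0,0,0,0.1,0,0,0.016,0,0,0,0.1,0,0,0.016,0,0,0]
}}

```text
t: 35.4
tool_pos: [0.6026, -0.0251, 0.1285]
orientation: [2.577, 1.795, 0.002]
force: [-2.9, -0.0, 4.7]
opening: 0.0195
```

{"fn": "jog_arm", "kwargs": {
  "motion": [0.4,0,0,0,0,0,0,0.4,0,0,0,0,0,0,0.4,0,0,0,0,0,0,0.4,0,0,-0.05,0,0,0,0.4,0,0,-0.14,0,0,0,0.4,0,0,-0.2,0,0,0,0.4,0,0,-0.22,0,0,0]
}}

```text
t: 36.1
tool_pos: [0.6043, -0.0252, 0.2431]
orientation: [2.573, 1.793, 0.009]
force: [0.9, -0.4, 0.1]
opening: 0.037
```

```bash
python3 - <<'E'
from go import *
plan([(.4789,.382,.2,16),(.53,.2,.23,16)],half=1)
c=cam("scene")
crop(c,260,135,350,235,7,"s25",[]);crop(c,340,205,480,325,5,"s25r",[(.4789,.382,.125)])
E
```

```text
t 36.10 pos [ 0.6043 -0.0252  0.2431] yth -20.26 tilt 0.0080 q1 -0.13 q6 0.23 F [ 0.9 -0.4  0.1] op 0.0370
-> (0.4789, 0.382, 0.2, 16) shift [0.6771, -0.518, 0.0834] turn [0.0052, 0.0005, -0.4029] dist 0.428 turn 36.3
-> (0.53, 0.2, 0.23, 16) shift [0.3711, -0.2956, 0.0246] turn [0.0052, 0.0005, -0.4029] dist 0.238 turn 36.3
```

View pics/s25.png

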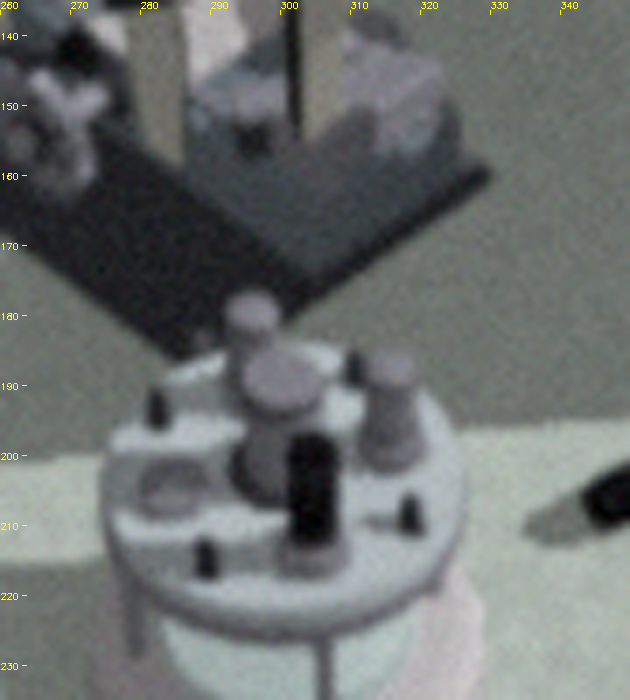

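View pics/s25r.png

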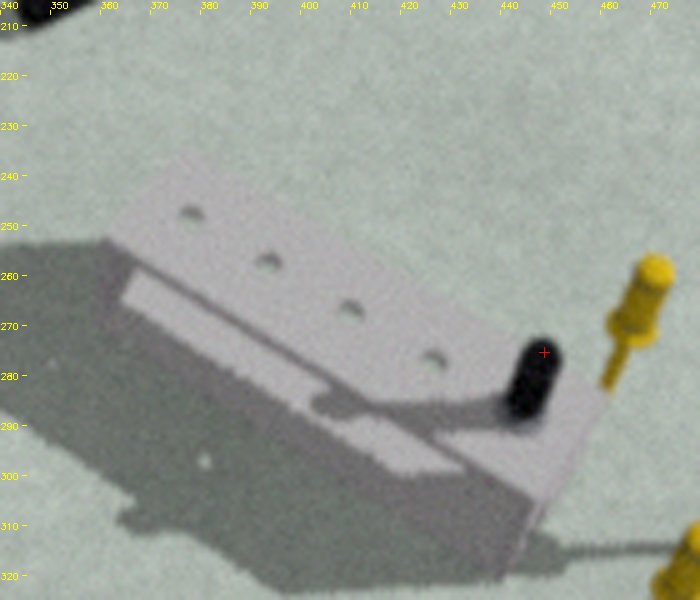

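```bash
python3 - <<'E'
from h import *
C=[cam("top"),cam("scene")]
for a,b in ((136,293),(168,418),(320,443)): print("top base",w(C[0],170+a/6-.5,180+b/6-.5,0)[:2])
for a,b in ((85,287),(112,419),(275,447)):
  for z in (.09,.11,.13): print("top head",z,w(C[0],170+a/6-.5,180+b/6-.5,z)[:2])
print(w(C[1],340+605/5-.5,205+388/5-.5,0)[:2],[w(C[1],340+655/5-.5,205+268/5-.5,z)[:2] for z in (.09,.11,.13)])
E
```

```text
top base [0.48046975 0.48261014]
top base [0.40863443 0.46323025]
top base [0.39327109 0.37619635]
top head 0.09 [0.4802393  0.48481897]
top head 0.11 [0.47934128 0.47879478]
top head 0.13 [0.47844326 0.47277059]
top head 0.09 [0.40891049 0.46909094]
top head 0.11 [0.40900774 0.46328621]
top head 0.13 [0.40910498 0.45748147]
top head 0.09 [0.39277526 0.38128337]
top head 0.11 [0.39309765 0.37670383]
top head 0.13 [0.39342004 0.3721243 ]
[0.38652022 0.37182304] [array([0.37922584, 0.36762283]), array([0.39427849, 0.37436499]), array([0.40933114, 0.38110715])]
```

{"fn": "jog_arm", "kwargs": {
  "motion": [0.45,0.04,-0.03,0,0,0,-0.03,0.45,0.11,-0.085,0,0,0,-0.08,0.45,0.19,-0.145,0,0,0,-0.14,0.45,0.27,-0.206,0.01,0.002,0,-0.2,0.45,0.35,-0.27,0.02,0.004,0,-0.26,0.45,0.43,-0.33,0.03,0.005,0,-0.32,0.45,0.51,-0.39,0.04,0.005,0,-0.38,0.45,0.59,-0.45,0.06,0.005,0,-0.403]
}}

```text
t: 37.05
tool_pos: [0.4927, 0.3277, 0.2058]
orientation: [-1.882, -2.508, 0.01]
force: [1.1, -0.4, 0.3]
opening: 0.0418
```

```bash
python3 - <<'E'
from go import *
plan([(.4789,.382,.18,16)],half=1)
E
```

```text
t 37.05 pos [0.4927 0.3277 0.2058] yth 16.22 tilt 0.0088 q1 0.50 q6 0.22 F [ 1.1 -0.4  0.3] op 0.0418
-> (0.4789, 0.382, 0.18, 16) shift [0.1119, 0.0042, 0.0516] turn [-0.0056, -0.0006, 0.0024] dist 0.062 turn 0.5
```

{"fn": "jog_arm", "kwargs": {
  "motion": [0.45,0.08,0.004,0.03,-0.005,0,0.002,0.45,0.112,0.004,0.05,-0.005,0,0.002,0.45,0.112,0.004,0.05,-0.005,0,0.002,0.45,0.112,0.004,0.05,-0.005,0,0.002]
}}

```text
t: 37.45
tool_pos: [0.4783, 0.3808, 0.179]
orientation: [-1.889, -2.508, 0.005]
force: [-0.5, 0.6, 0.5]
opening: 0.042
```

```bash
python3 - <<'E'
from go import *
plan([(.4789,.382,.13,16),(.4789,.382,.087,16)],half=1)
c=cam("scene");crop(c,380,165,520,325,4,"s26r",[(.4789,.382,.125)])
E
```

```text
t 37.45 pos [0.4783 0.3808 0.179 ] yth 16.05 tilt 0.0038 q1 0.59 q6 0.31 F [-0.5  0.6  0.5] op 0.0420
-> (0.4789, 0.382, 0.13, 16) shift [0.0021, 0.0022, 0.098] turn [-0.0024, 0.0004, 0.0006] dist 0.049 turn 0.2
-> (0.4789, 0.382, 0.087, 16) shift [0.0022, 0.0026, 0.184] turn [-0.0024, 0.0004, 0.0006] dist 0.092 turn 0.2
```

View pics/s26r.png

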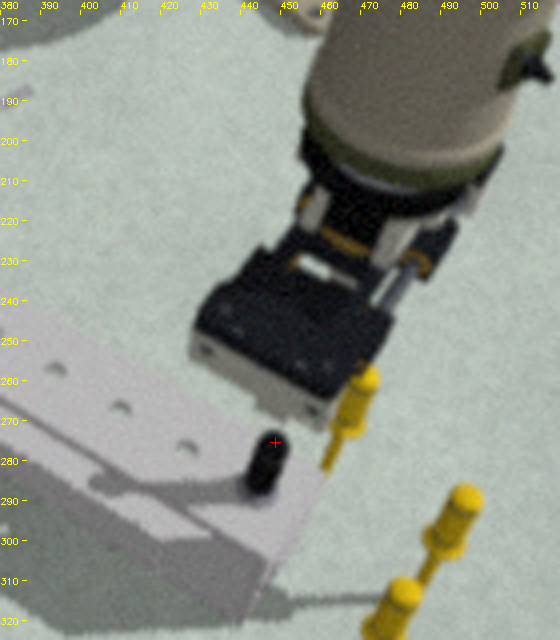

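{"fn": "jog_arm", "kwargs": {
  "motion": [0.45,0.002,0.002,0.04,-0.002,0,0,0.45,0.002,0.002,0.09,-0.002,0,0,0.45,0.002,0.002,0.14,-0.002,0,0,0.45,0.002,0.002,0.18,-0.002,0,0,0.45,0.002,0.002,0.184,-0.002,0,0,0.45,0.002,0.002,0.184,-0.002,0,0]
}}

```text
t: 38.1
tool_pos: [0.4804, 0.3805, 0.0885]
orientation: [1.893, 2.506, 0.001]
force: [-0.9, 0.8, 0.7]
opening: 0.0418
```

```bash
python3 - <<'E'
from go import *
plan([(.4789,.382,.087,16)],half=1)
E
```

```text
t 38.10 pos [0.4804 0.3805 0.0885] yth 15.88 tilt 0.0010 q1 0.59 q6 0.31 F [-0.9  0.8  0.7] op 0.0418
-> (0.4789, 0.382, 0.087, 16) shift [0.0036, -0.002, 0.0031] turn [0.0006, 0.0002, -0.0013] dist 0.003 turn 0.1
```

{"fn": "jog_arm", "kwargs": {
  "motion": [0.45,0.004,-0.002,0.003,0,0,0,0.45,0.004,-0.002,0.003,0,0,0,0.1,0.004,-0.002,0.003,0,0,0,0.1,0.004,-0.002,0.003,0,0,0,0.1,0.004,-0.002,0.003,0,0,0,0.1,0.004,-0.002,0.003,0,0,0,0.1,0.004,-0.002,0.003,0,0,0]
}}

```text
t: 38.8
tool_pos: [0.4789, 0.3823, 0.0872]
orientation: [1.893, 2.506, 0.001]
force: [-0.2, 0.5, 1.3]
opening: 0.0174
```

{"fn": "jog_arm", "kwargs": {
  "motion": [0.1,0,0,-0.03,0,0,0,0.1,0,0,-0.1,0,0,0,0.1,0,0,-0.2,0,0,0,0.1,0,0,-0.28,0,0,0,0.1,0,0,-0.33,0,0,0,0.1,0,0,-0.34,0,0,0]
}}

```text
t: 39.4
tool_pos: [0.4804, 0.3834, 0.2631]
orientation: [1.891, 2.504, 0.013]
force: [1.3, 0.6, 0.1]
opening: 0.0179
```

```bash
python3 - <<'E'
from go import *
plan([(.653,-.0013,.26,69.7),(.56,.19,.26,43)],half=1)
c=cam("scene");crop(c,380,125,520,305,4,"s27r",[])
E
```

```text
t 39.40 pos [0.4804 0.3834 0.2631] yth 15.90 tilt 0.0092 q1 0.59 q6 0.31 F [1.3 0.6 0.1] op 0.0179
-> (0.653, -0.0013, 0.26, 69.7) shift [-0.8346, 0.1213, 0.0055] turn [0.0059, 0.0014, -0.5978] dist 0.422 turn 53.8
-> (0.56, 0.19, 0.26, 43) shift [-0.4157, 0.0472, 0.0057] turn [0.0059, -0.0, -0.3012] dist 0.209 turn 27.1
```

View pics/s27r.png

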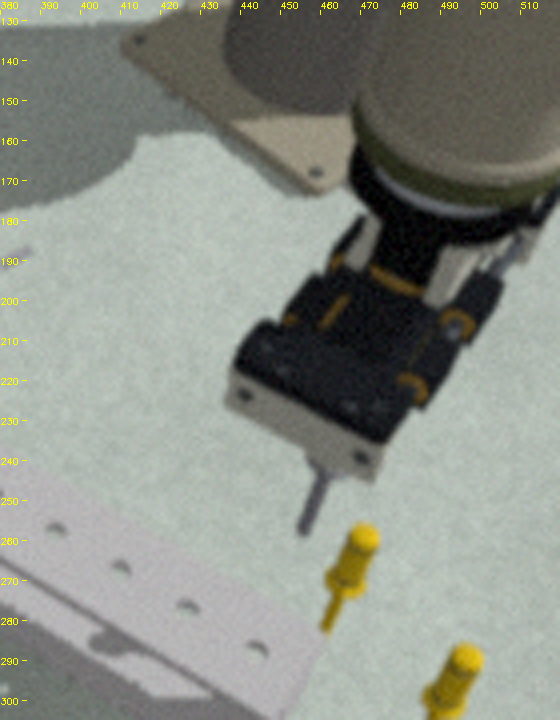

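{"fn": "jog_arm", "kwargs": {
  "motion": [0.1,-0.05,0.007,-0.02,0,0,-0.06,0.1,-0.13,0.019,-0.04,0,0,-0.13,0.1,-0.21,0.03,-0.04,0.002,0,-0.2,0.1,-0.29,0.042,-0.05,0.004,0,-0.27,0.1,-0.37,0.054,-0.05,0.006,0,-0.34,0.1,-0.45,0.065,-0.05,0.006,0,-0.41,0.1,-0.53,0.077,-0.05,0.006,0,-0.48,0.1,-0.6,0.088,-0.05,0.006,0.001,-0.55]
}}

```text
t: 40.25
tool_pos: [0.6037, 0.1045, 0.2832]
orientation: [-0.662, -3.066, 0.005]
force: [-0.0, 1.0, -0.5]
opening: 0.018
```

```bash
python3 - <<'E'
from go import *
plan([(.653,-.0013,.275,69.7)],half=1)
E
```

```text
t 40.25 pos [0.6037 0.1045 0.2832] yth 65.62 tilt 0.0063 q1 0.09 q6 -1.06 F [-0.   1.  -0.5] op 0.0180
-> (0.653, -0.0013, 0.275, 69.7) shift [-0.1772, -0.1519, 0.0162] turn [-0.0027, -0.003, -0.0453] dist 0.117 turn 4.1
```

{"fn": "jog_arm", "kwargs": {
  "motion": [0.1,-0.06,-0.05,0,0,0,-0.02,0.1,-0.11,-0.1,0,-0.002,-0.003,-0.04,0.1,-0.155,-0.135,0.01,-0.003,-0.003,-0.045,0.1,-0.177,-0.152,0.016,-0.003,-0.003,-0.045,0.1,-0.177,-0.152,0.016,-0.003,-0.003,-0.045,0.1,-0.177,-0.152,0.016,-0.003,-0.003,-0.045]
}}

```text
t: 40.85
tool_pos: [0.6522, -0.0004, 0.2739]
orientation: [-0.554, -3.09, -0.001]
force: [-0.1, 0.6, -1.3]
opening: 0.0175
```

```bash
python3 - <<'E'
from go import *
plan([(.653,-.0013,.205,69.7)],half=1)
s=read_state()["tool_pos"]
c=cam("scene");crop(c,250,105,350,235,5,"s28",[(.653,-.0013,.121),s-[0,0,.072]])
E
```

```text
t 40.85 pos [ 6.522e-01 -4.000e-04  2.739e-01] yth 69.67 tilt 0.0023 q1 -0.08 q6 -1.30 F [-0.1  0.6 -1.3] op 0.0175
-> (0.653, -0.0013, 0.205, 69.7) shift [-0.0024, -0.0013, 0.1378] turn [0.0003, -0.0014, -0.0003] dist 0.069 turn 0.1
```

View pics/s28.png

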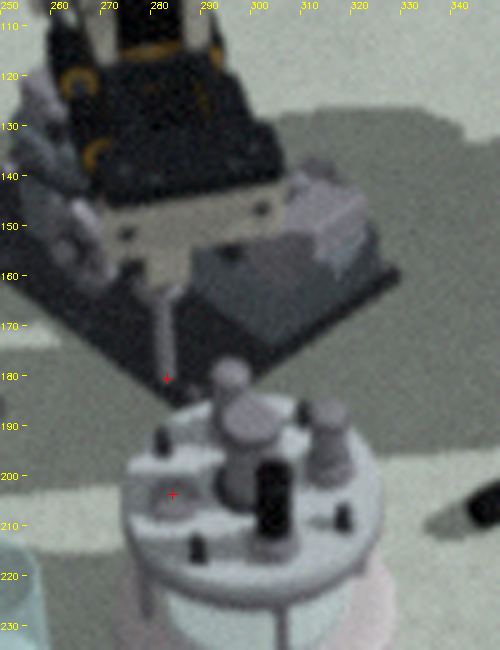

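Shaft tip matches the prediction. Lower to just above the port.

{"fn": "jog_arm", "kwargs": {
  "motion": [0.1,-0.002,-0.001,0.04,0,-0.001,0,0.1,-0.002,-0.001,0.08,0,-0.001,0,0.1,-0.002,-0.001,0.12,0,-0.001,0,0.1,-0.002,-0.001,0.138,0,-0.001,0,0.1,-0.002,-0.001,0.138,0,-0.001,0,0.1,-0.002,-0.001,0.138,0,-0.001,0]
}}

```text
t: 41.5
tool_pos: [0.6533, 0.0001, 0.2067]
orientation: [0.551, 3.091, 0.001]
force: [0.4, 0.3, -0.5]
opening: 0.017
```

```bash
python3 - <<'E'
from go import *
plan([(.653,-.0013,.205,69.7)],half=1)
s=read_state()["tool_pos"]
c=cam("scene");crop(c,260,145,350,235,7,"s29",[]); print(p(c,s-[0,0,.072]))
E
```

```text
t 41.50 pos [6.533e-01 1.000e-04 2.067e-01] yth 69.77 tilt 0.0018 q1 -0.08 q6 -1.30 F [ 0.4  0.3 -0.5] op 0.0170
-> (0.653, -0.0013, 0.205, 69.7) shift [-0.0004, -0.0028, 0.0034] turn [0.0007, 0.0009, 0.0008] dist 0.002 turn 0.1
[283.87534302 200.03812297]
```

View pics/s29.png

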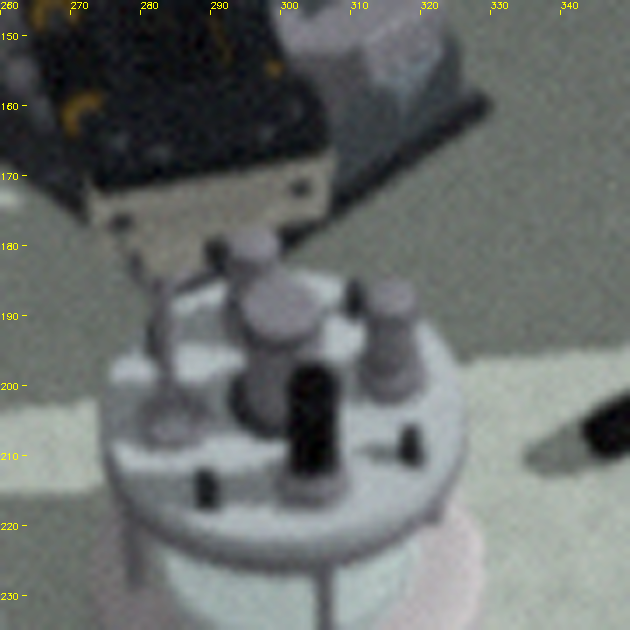

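{"fn": "jog_arm", "kwargs": {
  "motion": [0.1,0,-0.003,0.01,0,0.001,0,0.1,0,-0.003,0.02,0,0.001,0,0.1,0,-0.003,0.03,0,0.001,0,0.1,0,-0.003,0.04,0,0.001,0,0.1,0,-0.003,0.05,0,0.001,0,0.1,0,-0.003,0.06,0,0.001,0,0.1,0,-0.003,0.06,0,0.001,0]
}}

```text
t: 42.25
tool_pos: [0.6526, -0.0015, 0.1759]
orientation: [-0.552, -3.092, -0.001]
force: [0.1, -0.3, -0.5]
opening: 0.0175
```

{"fn": "jog_arm", "kwargs": {
  "motion": [0.1,0,0,0.02,0,0,0,0.1,0,0,0.04,0,0,0,0.1,0,0,0.06,0,0,0,0.1,0,0,0.072,0,0,0,0.1,0,0,0.08,0,0,0,0.1,0,0,0.085,0,0,0,0.1,0,0,0.089,0,0,0,0.1,0,0,0.089,0,0,0]
}}

```text
t: 43.05
tool_pos: [0.6528, -0.0015, 0.1325]
orientation: [-0.552, -3.093, -0.002]
force: [-2.7, 0.9, 4.0]
opening: 0.0179
```

{"fn": "jog_arm", "kwargs": {
  "motion": [0.1,0,0,0.002,0,0,0,0.4,0,0,0,0,0,0,0.4,0,0,0,0,0,0,0.4,0,0,0,0,0,0,0.4,0,0,-0.05,0,0,0,0.4,0,0,-0.14,0,0,0,0.4,0,0,-0.24,0,0,0,0.4,0,0,-0.3,0,0,0]
}}

```text
t: 43.85
tool_pos: [0.6538, -0.0017, 0.2871]
orientation: [0.551, 3.088, 0.002]
force: [0.4, -0.1, 0.4]
opening: 0.0376
```

```bash
python3 - <<'E'
from go import *
plan([(.5,.3,.32,69.7)],half=1)
c=cam("scene");crop(c,240,105,350,235,6,"s30",[]); cv2.imwrite("pics/s30f.png",c["frame"][:,:,::-1])
E
```

```text
t 43.85 pos [ 0.6538 -0.0017  0.2871] yth 69.76 tilt 0.0049 q1 -0.08 q6 -1.30 F [ 0.4 -0.1  0.4] op 0.0376
-> (0.5, 0.3, 0.32, 69.7) shift [0.4971, 0.4598, -0.0669] turn [0.0015, 0.0028, 0.0007] dist 0.340 turn 0.3
```

View pics/s30.png

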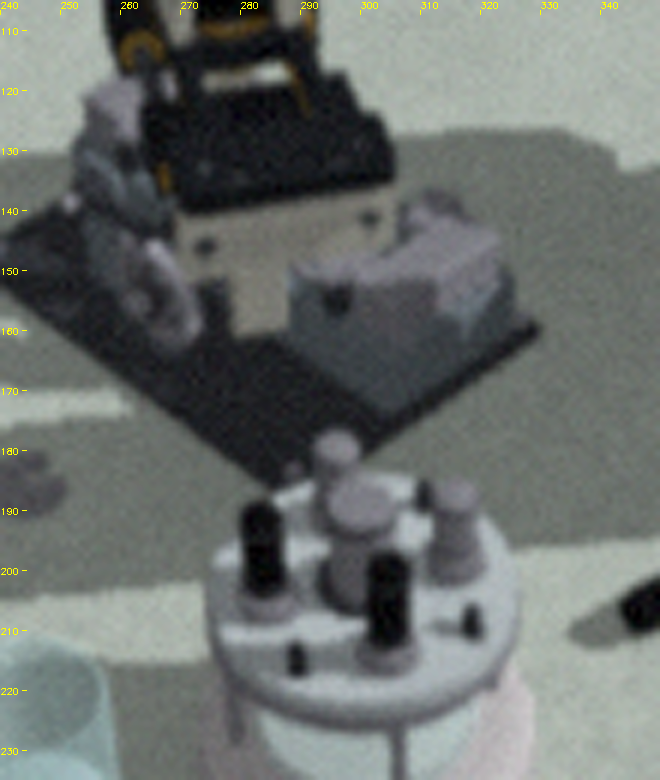

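{"fn": "jog_arm", "kwargs": {
  "motion": [0.4,0.05,0.045,-0.02,0,0,0,0.4,0.11,0.1,-0.04,0,0,0,0.4,0.18,0.165,-0.06,0,0,0,0.4,0.25,0.23,-0.067,0,0,0,0.4,0.32,0.295,-0.067,0,0,0,0.4,0.39,0.36,-0.067,0,0,0,0.4,0.45,0.41,-0.067,0,0,0,0.4,0.48,0.44,-0.067,0,0,0]
}}

```text
t: 44.7
tool_pos: [0.5041, 0.2903, 0.324]
orientation: [0.546, 3.083, 0.004]
force: [-0.2, -0.7, 0.2]
opening: 0.0374
```

{"fn": "jog_arm", "kwargs": {
  "motion": [0.4,0,0,0,0,0,0,0.4,0,0,0,0,0,0,0.4,0,0,0,0,0,0,0.4,0,0,0,0,0,0]
}}

```text
t: 45.1
tool_pos: [0.5047, 0.2892, 0.3239]
orientation: [0.549, 3.082, 0.004]
force: [0.2, -0.2, 0.2]
opening: 0.037
```

```bash
python3 - <<'E'
from go import *
plan([])
c=cam("top");crop(c,290,140,390,220,7,"t31",[]);crop(c,360,180,460,260,6,"t31c",[])
c=cam("scene");crop(c,225,105,335,245,5,"s31",[])
E
```

```text
t 45.10 pos [0.5047 0.2892 0.3239] yth 69.81 tilt 0.0112 q1 0.43 q6 -0.78 F [ 0.2 -0.2  0.2] op 0.0370
```

View pics/t31.png

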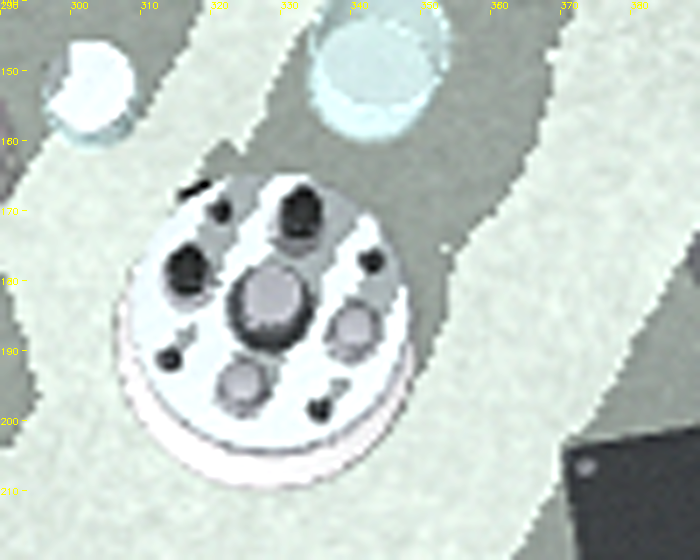

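View pics/t31c.png

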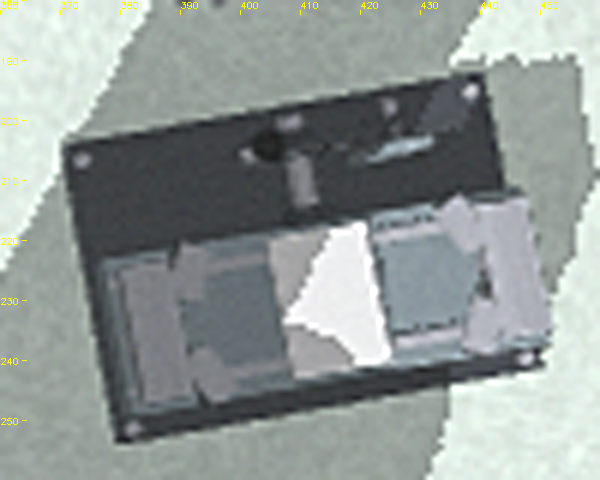

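View pics/s31.png

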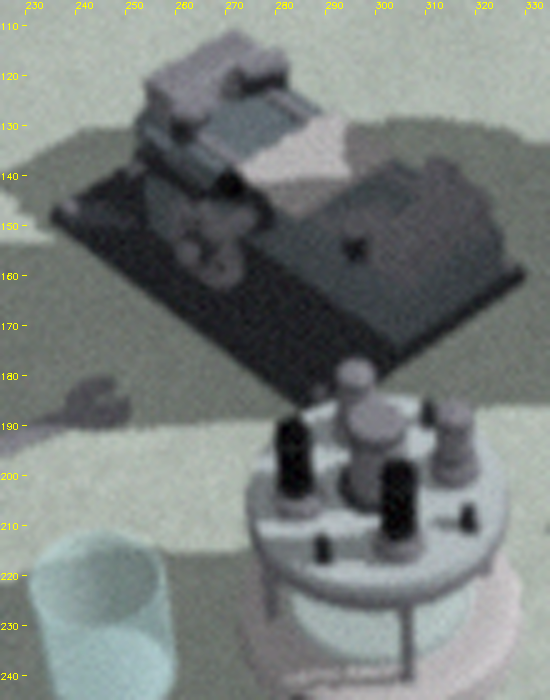

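```bash
python3 -c "
from plant import *
print(close_job())"
```

```text
the job is handed in; nothing more can be done
None
```

The reactor is closed and the job was handed in at about 45 s of the 184 s allowed. The hand-in gave no verdict, so what follows is from my own checks.

**What I did**
- **Clamp:** I held the pawl up for about 1.5 s until the jaws had backed right off, then lowered it.
- **Head plate:** I carried it by the coupling, turned it about −11° and set it gently down over the studs.
- **Ports:** Both probes and both blanking plugs are in the four ports. There was no third probe in the rack.

**Last checks**
- **Plate:** The last pictures from both cameras show it flat on the flange with all four studs through. It first touched at the expected height.
- **Probes and plugs:** All four stand upright with their flanges on the collars. Each one met contact (4 to 12 N) within a millimetre of the height worked out for fully home.
- **Jaws:** They look fully open in the pictures; I could not read the joint value.
- **Robot:** The arm is raised clear and touching nothing.

**Disagreements and slips**
- The first pinch on the pawl ball was off-centre, with about 18 N sideways. I opened and gripped it again before lifting.
- The two cameras disagreed by 1 to 2 mm on the seated plate's position. The insertions went in without jamming all the same.
- The rack was knocked about 11 mm partway through, so I measured it again before taking anything from it.

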